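# Make up two tank-fitting kits

## Robot

A 6-joint arm with a two-finger parallel gripper is mounted at the origin on the work surface. World frame = base frame: x ahead of the robot, y to its left, z up, the work surface at z = 0. Lengths are in m, angles in rad, forces in N, time in s.
With the tool pointing down it reaches from about 0.3 to 0.875 m from the base axis. Payload 6.4 kg.
Tool frame: the origin (TCP) lies at the very end of the fingers, on their centre line; the grasp point (between the pads) lies tcp_to_grasp behind it (tcp_to_grasp is the distance from the TCP to the grasp point, in m); z points along the fingers, y is the direction in which the jaws open and shut (so a half turn about z gives the same grasp; the last joint's range is limited). The gripper opens to 85 mm and grips with 20 to 120 N. Pads are 22 mm wide; open, the fingers measure 114 mm over their backs; the gripper's body (76 mm by 85 mm) begins 54 mm behind the grasp point. The pads swing forward as they close: fully open they stand 13 mm farther back than shut.
Start: joints at [-1.315, 0.181, 1.607, -0, 1.354, -0.206], TCP at [0.256, -0.515, 0.197] pointing down, gripper open.
Joint ranges: [-2.99, 2.99], [-0.89, 2.07], [0.3, 2.58], [-1.14, 4.28], [0, 2.63], [-3.12, 3.12]. Speed limits (rad/s): [2.57, 2.57, 3.01, 3.14, 3.14, 3.14].

## Interface

Orientations are given as a unit quaternion [w, x, y, z].
In Python, from bench import get_obs, camera, hand_in, tcp_to_grasp gives the robot as it stands.
- The arm moves only by the shell command python3 -m inch 'ROWS' [OPENING]. ROWS is JSON, a list of rows, each an object with "delta_pos": the shift along the tool's x, y, z in cm, a list of three; "rotation": the turn, a rotation vector about the tool's x, y, z in rad, a list of three. In form: [{"delta_pos": [x, y, z], "rotation": [rx, ry, rz]}, ...]. A call has 1 to 10 rows; each row shifts and turns the commanded pose from where the row before left it, along the tool's axes as they then stand; what a row does not reach is not made up. A row lasts 1/10 s, in which the tool goes at most 50 mm and 8.59 degrees, less where a joint would pass 70% of its speed; a pose out of reach is approached as far as the arm can. A call is refused whole if a number of a shift passes 5 or a number of a turn 0.15, either way. A call with a gripper value outside its range is refused whole. OPENING is the finger opening in cm, from 0 to 8.54, set as the call begins (- or left out, the last holds). The fingers move at their own pace and stop on an object; the grip force is fixed at half the most. Time passes only in rows, so rows that do not move let the fingers close. It gives the time, the measured TCP pose, the force and the opening at its end, in the units of the state.
- get_obs(): the state, without advancing time (a new reading comes with each control period).
- camera(name): name is "side" or "top" or "wrist"; returns a dict with "color" (480x640x3 uint8, red, green, blue), "vfov" (degrees; the focal length in pixels is half the picture's height over the tangent of half this angle, whatever the lens; pixels are square), "cx", "cy" (the principal point, pixels), "k1" (the pictures are not rectified: a ray, as slopes to the right and down, at radius r is drawn at 1 + k1 r^2 times it, then the intrinsics apply), "eye" and "orientation" of the camera in the world; the wrist camera has in their place "T_tool_cam" (4x4, takes a point from camera to tool coordinates, whose origin is the TCP and whose axes are the flange's). Camera axes: x right, y down, z forward; pixel columns grow to the right and rows downward; lengths in m; the calibration is good to about 2 mm. A picture is of the moment at which its call begins: read the wrist's pose just before it. There is no depth.
- hand_in(): hands the job in, once; it reports no verdict.
The state is a dict: "time_s": time; "q": joint angles; "dq": joint speeds; "joint_efforts": joint torques, N m; "eef_pos": TCP position; "eef_rot": TCP orientation; "wrist_force": force on the tool from outside, world axes, zero at the start; "torque": the same for the moment, N m; "opening": opening from 0.0 (shut) to 1.0 (fully open).
Only numpy, scipy, OpenCV 4.12 (cv2) and the standard library are available. Lean on these libraries where they do the work, as an engineer would, in place of code of your own. Each camera call takes 0.05 s, during which the arm holds its last target.

## Task

Make up the two fitting kits for the tanks. In the square cardboard tray lay the elbow and one dark grey spacer block, drawn out from the bottom of the chute so that the two blocks above just drop down and stay in the chute; in the long tray put the tee, lying flat, and the sleeve, standing upright. Everything in a kit rests on the floor of its tray, nothing on top of anything else, and the round end cap is not needed: leave it where it stands.

Things in the scene. Friction and masses are not known exactly. Their poses are not given: they have to be found in the camera images.
- square_tray: Square open cardboard tray, fixed to the bench, 190 x 190 mm outside, walls 4 mm thick and 22 mm high, floor 4 mm thick (inside 182 x 182 mm, inner floor 4 mm above the bench). Origin: centre of its underside, on the bench; x and y along its sides, z up.
- long_tray: Long open cardboard tray, fixed to the bench, 220 mm (its x) by 120 mm (its y) outside, walls 4 mm thick and 22 mm high, floor 4 mm thick (inside 212 x 112 mm, inner floor 4 mm above the bench). Origin: centre of its underside, on the bench; z up.
- chute: Fixed bare-metal stack chute, 96 mm deep (x), 55 wide (y), 86 high, open on top, three equal slabs stacked on its floor 30 mm above the bench. Origin: on the bench, middle of the front face; x points into the chute, z up. Slot under the front wall: 30 to 50 mm above the bench; one slab pulls out there along -x, those above are held back and drop. Nothing lies beneath the part that sticks out.
- block_low_mid (a point): Centre of the bottom slab (spacer block) in the chute: dark grey plastic, 84 mm (its x, along the chute's x) by 44 mm (y) by 16 mm high (z), about 70 g. At the start it lies on the chute floor, centre 38 mm above the bench, its front 26 mm sticking out of the slot towards the robot; it is free of the chute after about 60 mm of pull along the chute's -x.
- block_top_mid (a point): Centre of the top slab in the chute, same size (84 x 44 x 16 mm); a third equal slab lies unseen between it and the bottom one. At the start it is 70 mm above the bench, 48 mm behind the chute's front face; once the bottom one has been drawn it should lie 54 mm above the bench at about the same place.
- elbow_mid (a point): 90 degree pale plastic pipe elbow lying flat, 36 mm high, 70 g. The point: 18 mm above its underside, middle of its 72 x 72 mm outline. Two round legs: one along its +x with its axis at y = -18 mm, one along its +y with its axis at x = -18 mm; each leg ends at +36 mm, its socket end (36 mm diameter) reaches from +6 to +36 mm, the rest is 30 mm thick. z up.
- tee_mid (a point): Pale plastic pipe tee lying flat, 36 mm high, 80 g. The point: 18 mm above its underside, half-way between the back of the run and the end of the branch. Run 84 mm long along its x, axis at y = -12.5 mm; the branch points along +y and ends at y = +27.5 mm. Pipe body 30 mm thick (its back at y = -27.5 mm), socket ends 36 mm diameter, 22 mm long (branch 20). z up.
- sleeve_mid (a point): Pale plastic pipe sleeve: a plain open tube standing upright, 42 mm outside and 32 mm inside diameter, 55 mm tall, about 50 g. The point is its centre, half-way up; z along the tube.
- cap_mid (a point): Pale plastic round end cap with a closed top, 56 mm diameter, 28 mm tall, lying mouth down among the fittings; not part of either kit. The point is its centre, half-way up.
Things that resemble listed ones, but are neither listed nor needed, are in the scene too. What is shaped like the part that bears block_low_mid but blue is not meant. Leave any purple look-alike of the part that bears tee_mid alone.

How it is judged:
By the outcome, as a careful person would: the job done as asked, in the order asked, and still so for the second after the job is handed in, with the robot touching nothing.
It also fails if it takes over 104 s, if anything falls off the work surface, if the arm or the gripper's body presses on something with over 40 N, if the wrist force passes 120 N, or if a joint passes its speed limit or range.

## Working session

There is one attempt and no reset: what is moved stays moved. The work goes in short steps, Python scripts to look and compute and a shell command to move; the robot and the scene stay as the last step left them, time stands still between calls to the robot, and variables do not carry over. Pictures are saved under pics/ and viewed, and the job is handed in when it is done.

```bash
ls; mkdir -p pics; python3 - <<'E'
from bench import get_obs,camera,tcp_to_grasp
import cv2
print(tcp_to_grasp if not callable(tcp_to_grasp) else tcp_to_grasp())
o=get_obs();print(o)
for n in("side","top","wrist"):
    c=camera(n);cv2.imwrite(f"pics/{n}0.png",c["color"][:,:,::-1])
    print(n,{k:v for k,v in c.items() if k!="color"})
E
```

```text
pics
0.0187
{'time_s': 0.0, 'q': array([-1.31528815e+00,  1.81531155e-01,  1.60802701e+00,  1.68272301e-06,
        1.35382714e+00, -2.06297560e-01]), 'dq': array([-1.41783554e-03,  4.18440528e-04,  3.46559164e-04,  7.83548200e-04,
       -5.90772073e-04, -3.32775790e-05]), 'joint_efforts': array([-5.83616311e-04, -4.44871616e+01, -3.51341128e+01, -9.16718886e-05,
        9.16240067e-03,  8.33025126e-06]), 'eef_pos': array([ 0.25605493, -0.51413706,  0.1960806 ]), 'eef_rot': array([-8.96078921e-04,  9.73459815e-01,  2.28856253e-01, -2.12310259e-05]), 'wrist_force': array([ 0.62068124,  0.81444284, -0.62799478]), 'torque': array([-0.00531227,  0.06014662,  0.00887939]), 'opening': 0.9987998197775821}
side {'vfov': 44.84253791872061, 'cx': 328.9226076858942, 'cy': 241.08424163496787, 'k1': -0.10673793399031271, 'eye': array([0.20797205, 0.80360213, 0.8479214 ]), 'orientation': array([ 0.0801285 , -0.15165571,  0.89568053, -0.41028813])}
top {'vfov': 54.15460405496212, 'cx': 318.3071463409981, 'cy': 237.09863102536778, 'k1': 0.025755313533591114, 'eye': array([ 0.43960412, -0.01544718,  0.79742761]), 'orientation': array([ 0.03525634, -0.69900547,  0.71418817, -0.00914307])}
wrist {'vfov': 58.6670225939339, 'cx': 327.31763623694417, 'cy': 242.10305395383403, 'k1': 0.007497332128259988, 'T_tool_cam': array([[-8.53413821e-04, -9.45774059e-01, -3.24824107e-01,
         8.31428550e-02],
       [ 9.99999344e-01, -1.05548576e-03,  4.45896064e-04,
        -2.27806814e-04],
       [-7.64564150e-04, -3.24823513e-01,  9.45774339e-01,
        -1.76808497e-01],
       [ 0.00000000e+00,  0.00000000e+00,  0.00000000e+00,
         1.00000000e+00]])}
```

View pics/side0.png

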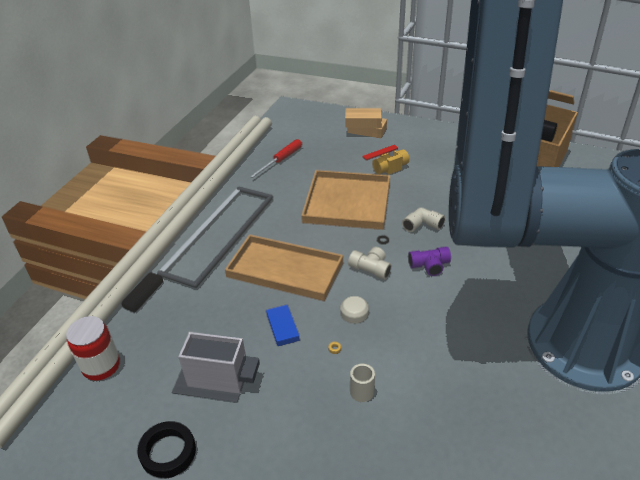

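View pics/top0.png

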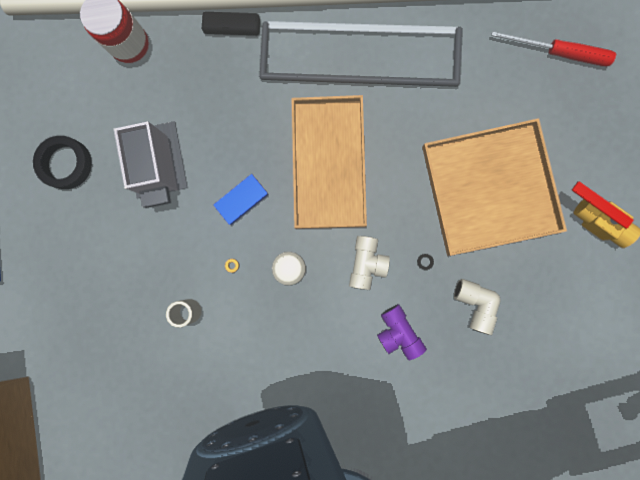

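View pics/wrist0.png

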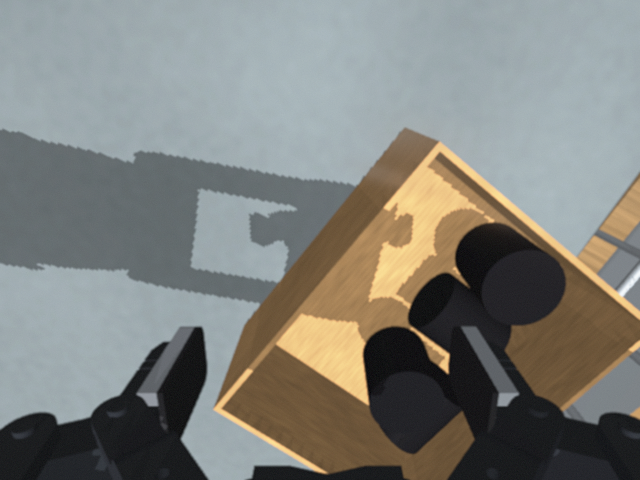

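The top view shows these things, with look-alikes noted:
- **Tee:** pale one at (368,263). Look-alikes are the purple tee (402,333) and the yellow valve (605,215).
- **Elbow:** (478,303).
- **Sleeve:** (180,314). Look-alikes are the rings at (232,266), (425,262) and (62,162).
- **Cap:** (289,268), to be left alone.
- **Spacer slab:** dark grey, in the chute slot at (155,198). Look-alikes are the blue block (240,200) and the black pad (230,23).
- **Trays:** long tray at (330,162), square tray at (495,188).

I choose the pale ones and the slab in the slot. Next I'll measure them.

```bash
cat > h.py <<'E'
import numpy as np,cv2
from scipy.spatial.transform import Rotation as R
from bench import get_obs,camera,tcp_to_grasp
def pose(c,o=None):
    if "eye" in c:
        q=c["orientation"];return R.from_quat([q[1],q[2],q[3],q[0]]).as_matrix(),np.array(c["eye"])
    q=o["eef_rot"];Rt=R.from_quat([q[1],q[2],q[3],q[0]]).as_matrix();T=c["T_tool_cam"]
    return Rt@T[:3,:3],Rt@T[:3,3]+o["eef_pos"]
def K(c):
    f=240/np.tan(np.radians(c["vfov"]/2));return np.array([[f,0,c["cx"]],[0,f,c["cy"]],[0,0,1]]),np.array([c["k1"],0,0,0.])
def rays(c,px,o=None):
    k,d=K(c);s=cv2.undistortPoints(np.array(px,float).reshape(-1,1,2),k,d).reshape(-1,2)
    Rm,e=pose(c,o);return e,np.c_[s,np.ones(len(s))]@Rm.T
def plane(c,px,z,o=None):
    e,d=rays(c,px,o);return e+d*((z-e[2])/d[:,2])[:,None]
def proj(c,P,o=None):
    k,d=K(c);Rm,e=pose(c,o);return cv2.projectPoints((np.atleast_2d(P)-e)@Rm,np.zeros(3),np.zeros(3),k,d)[0].reshape(-1,2)
def shot(n,name,roi=None,s=1):
    o=get_obs();c=camera(n);im=c["color"][:,:,::-1].copy()
    if roi: x0,y0,x1,y1=roi;im=im[y0:y1,x0:x1]
    cv2.imwrite(f"pics/{name}.png",cv2.resize(im,None,fx=s,fy=s,interpolation=cv2.INTER_CUBIC));return c,o
E
python3 - <<'E'
from h import *
np.set_printoptions(precision=4,suppress=True)
c,o=shot("top","top1",(100,100,260,340),2.4)
cv2.imwrite("pics/top1b.png",cv2.resize(c["color"][220:370,330:520,::-1],None,fx=4,fy=4,interpolation=cv2.INTER_CUBIC))
hsv=cv2.cvtColor(c["color"],cv2.COLOR_RGB2HSV)
wood=cv2.inRange(hsv,(8,70,60),(25,255,255))
pale=cv2.inRange(hsv,(15,8,120),(45,70,255))
def blobs(m,amin):
    m=cv2.morphologyEx(m,cv2.MORPH_OPEN,np.ones((3,3)))
    return [k for k in cv2.findContours(m,cv2.RETR_EXTERNAL,cv2.CHAIN_APPROX_NONE)[0] if cv2.contourArea(k)>amin]
for k in blobs(wood,3000):
    r=cv2.minAreaRect(k);b=cv2.boxPoints(r);
    if b[:,1].max()>340: continue
    P=plane(c,b,.022);print("tray",b.tolist(),P[:,:2].tolist(),P.mean(0),np.linalg.norm(np.diff(P,axis=0),axis=1))
for k in blobs(pale,300):
    r=cv2.minAreaRect(k);print("pale",r,cv2.contourArea(k),plane(c,[r[0]],.018))
E
```

```text
tray [[421.58819580078125, 143.64706420898438], [541.0234985351562, 117.10590362548828], [566.2705688476562, 230.71768188476562], [446.83526611328125, 257.25885009765625]] [[0.6401437868488219, -0.16188577770906423], [0.6776526943936845, -0.35691477127051313], [0.48993767527879817, -0.38787078590371277], [0.45098732422666443, -0.19642585937010337]] [ 0.5647 -0.2758  0.022 ] [0.1986 0.1903 0.1954]
tray [[289.9678039550781, 96.96975708007812], [362.2409973144531, 94.71121215820312], [366.3443908691406, 226.02047729492188], [294.0711975097656, 228.27902221679688]] [[0.7266540144783037, 0.05575135116097674], [0.7263253462416688, -0.06588222518726997], [0.5052269364635931, -0.06703274984041688], [0.5042855529199303, 0.0527011591459697]] [ 0.6156 -0.0061  0.022 ] [0.1216 0.2211 0.1197]
pale ((476.8594970703125, 306.956787109375), (44.259925842285156, 45.14218521118164), 17.10272979736328) 1221.0 [[ 0.3695 -0.2423  0.018 ]]
pale ((288.0, 268.0), (32.0, 32.0), 90.0) 820.5 [[0.4387 0.0643 0.018 ]]
pale ((370.5206604003906, 263.2987365722656), (36.31602096557617, 52.498870849609375), 9.039483070373535) 1260.5 [[ 0.4437 -0.0725  0.018 ]]
pale ((237.0, 4.5), (9.0, 232.0), 90.0) 1135.0 [[0.8922 0.1444 0.018 ]]
pale ((41.5, 6.0), (12.0, 83.0), 90.0) 873.5 [[0.9005 0.4841 0.018 ]]
```

View pics/top1.png

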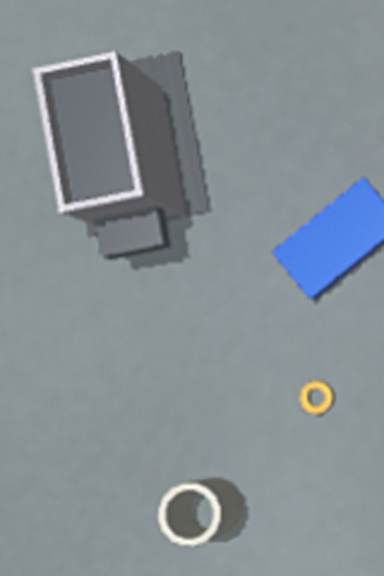

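View pics/top1b.png

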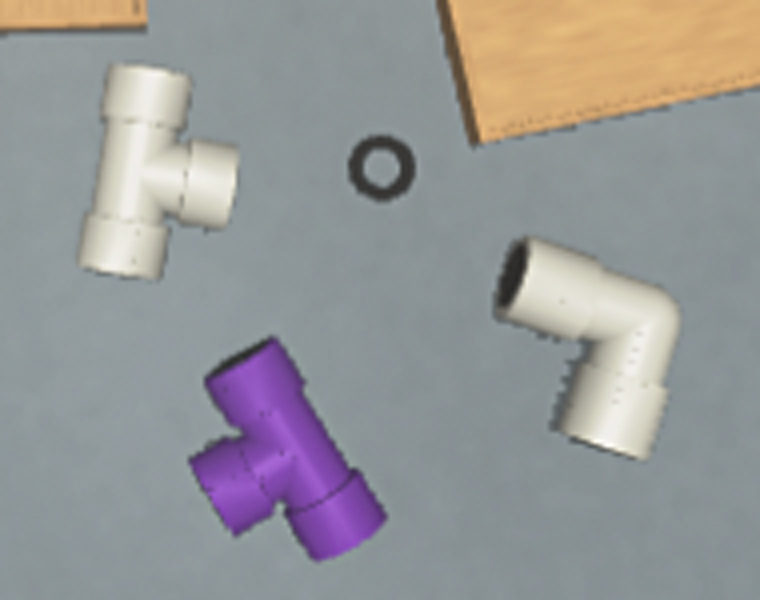

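The crops show the chute rim, the dark slab sticking out, the blue block set apart, and the pale tee and elbow beside the purple tee. Now I'll turn the keypoints into poses and check them against the side camera.

```bash
python3 - <<'E'
from h import *
np.set_printoptions(precision=4,suppress=True)
c=camera("top");s=camera("side")
A=lambda l:np.array(l,float)/2.4+100
B=lambda l:np.array(l,float)/4+[330,220]
d=np.linalg.norm
def f(a,b): v=b-a; return d(v),np.degrees(np.arctan2(v[1],v[0]))
el=plane(c,B([[516,278],[635,312],[605,443]]),.018);print("elbow A,corner,B",el[:,:2].tolist(),f(el[1],el[0]),f(el[1],el[2]))
te=plane(c,B([[150,70],[120,270],[235,187]]),.018);print("tee far,near,branch",te[:,:2].tolist(),f(te[1],te[0]),f((te[0]+te[1])/2,te[2]))
ch=plane(c,A([[62,211],[142,191],[116,53],[35,68]]),.086);print("chute FL FR BR BL",ch[:,:2].tolist(),[f(ch[i],ch[(i+1)%4]) for i in range(4)])
bl=plane(c,A([[107,258],[165,243]]),.046);print("slab front",bl[:,:2].tolist(),f(*bl), "mid",bl.mean(0))
print("front mid of chute",(ch[0]+ch[1])/2)
sl=plane(c,A([[190,514]]),.055);print("sleeve",sl)
vis=s["color"][:,:,::-1].copy()
for P in list(el)+list(te)+list(ch)+list(bl)+list(sl)+[np.array([.5647,-.2758,.004]),np.array([.6156,-.0061,.004])]:
    p=proj(s,P)[0];cv2.circle(vis,tuple(int(v) for v in np.round(p)),2,(0,0,255),-1)
cv2.imwrite("pics/side1.png",cv2.resize(vis[140:420,140:500],None,fx=2.1,fy=2.1,interpolation=cv2.INTER_CUBIC))
E
```

```text
elbow A,corner,B [[0.3981512409971107, -0.2149155408111138], [0.3836513971414613, -0.2619017445635858], [0.3312996763199881, -0.24761124491174477]] (np.float64(0.049172642952225225), np.float64(72.84988392372996)) (np.float64(0.05426712681973075), np.float64(164.73188630168096))
tee far,near,branch [[0.48643375619639684, -0.06869866801444471], [0.4042211891023382, -0.05415590443787895], [0.43737427542692514, -0.10226374374218129]] (np.float64(0.08348891040514893), np.float64(-10.031406283007101)) (np.float64(0.04160372108978627), np.float64(-101.0208107695693))
chute FL FR BR BL [[0.5675810077767593, 0.3066236910344186], [0.5792905184088244, 0.25471207944423535], [0.6700301039660345, 0.2715110965329105], [0.6615815073943754, 0.32447107757020155]] [(np.float64(0.05321586283367482), np.float64(-77.28873661253114)), (np.float64(0.09228152232294311), np.float64(10.488662686938271)), (np.float64(0.05362964082949724), np.float64(99.0639029445156)), (np.float64(0.09567979480809455), np.float64(-169.24950930507367))]
slab front [[0.5418648267584705, 0.293841196557372], [0.5511497833220216, 0.25420760416800803]] (np.float64(0.040706658719100015), np.float64(-76.81509923799963)) mid [0.5465 0.274  0.046 ]
front mid of chute [0.5734 0.2807 0.086 ]
sleeve [[0.3694 0.2343 0.055 ]]
```

View pics/side1.png

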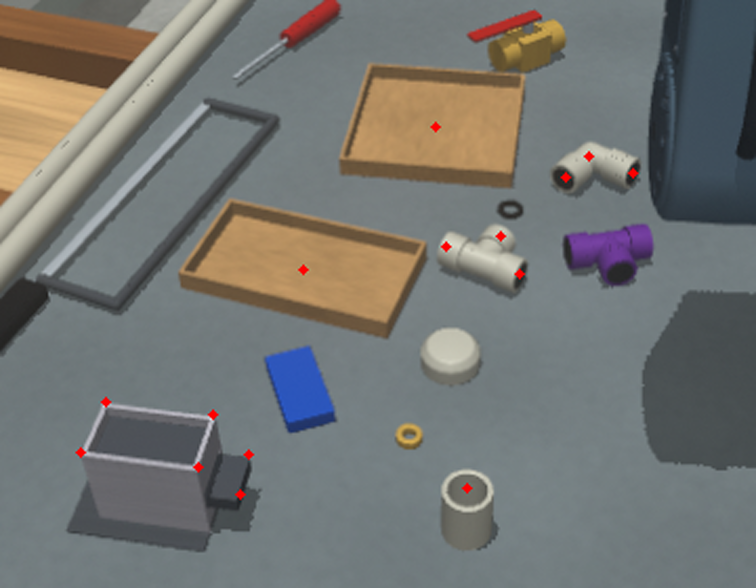

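Sizes match (slab front 27 mm out, tee 83 mm long, elbow leg 54 mm), and the points drawn in the side view land on their features. The elbow comes first. I'll turn the tool, then shift.

```bash
cat >> h.py <<'E'
def go(x,y,z,psi,tilt=0):
    "remaining rotation (tool rotvec) and shift in the final tool frame (cm)"
    o=get_obs();q=o["eef_rot"];Rt=R.from_quat([q[1],q[2],q[3],q[0]])
    G=R.from_euler('z',psi,degrees=True)*R.from_euler('x',180,degrees=True)*R.from_euler('y',tilt,degrees=True)
    d=np.array([x,y,z])-o["eef_pos"]
    np.set_printoptions(precision=4,suppress=True)
    print("t",round(o["time_s"],2),"pos",o["eef_pos"],"rotvec",(Rt.inv()*G).as_rotvec(),"shift_now",Rt.inv().apply(d)*100,"shift_after",G.inv().apply(d)*100,"open",o["opening"],"F",o["wrist_force"],"q",np.array(o["q"]))
E
python3 -m inch '[{"delta_pos":[0,0,0],"rotation":[0,0,-0.14]},{"delta_pos":[0,0,0],"rotation":[0,0,-0.14]},{"delta_pos":[0,0,0],"rotation":[0,0,-0.14]},{"delta_pos":[0,0,0],"rotation":[0,0,-0.14]},{"delta_pos":[0,0,0],"rotation":[0,0,-0.14]},{"delta_pos":[0,0,0],"rotation":[0,0,-0.14]}]' 6
python3 -c "
from h import *
go(.3937,-.2265,.15,74.5)"
```

```text
time_s: 0.9
eef_pos: [0.2562, -0.5147, 0.1969]
eef_rot: [-0.0, 0.794, 0.608, 0.0]
wrist_force: [-0.4, 0.3, -0.6]
opening: 0.705
t 0.9 pos [ 0.2562 -0.5147  0.1969] rotvec [-0.0001 -0.0001  0.0073] shift_now [31.406   5.7777  4.694 ] shift_after [31.4479  5.5481  4.6904] open 0.7045234435237092 F [-0.4484  0.3301 -0.6377] q [-1.3153  0.1809  1.6071 -0.      1.3538 -1.052 ]
```

```bash

python3 -m inch '[{"delta_pos":[3,0.5,0.5],"rotation":[0,0,0]},{"delta_pos":[4,0.8,0.5],"rotation":[0,0,0]},{"delta_pos":[4,0.8,0.5],"rotation":[0,0,0]},{"delta_pos":[4,0.8,0.5],"rotation":[0,0,0]},{"delta_pos":[4,0.8,0.5],"rotation":[0,0,0]},{"delta_pos":[4,0.8,0.5],"rotation":[0,0,0]},{"delta_pos":[4,0.8,0.5],"rotation":[0,0,0]},{"delta_pos":[3,0.5,0.5],"rotation":[0,0,0]},{"delta_pos":[1.4,0,0.7],"rotation":[0,0,0]},{"delta_pos":[0,0,0],"rotation":[0,0,0]}]' 
python3 -c "
from h import *
go(.3937,-.2265,.015,74.5)
c,o=shot('wrist','w1')
"
```

```text
time_s: 1.9
eef_pos: [0.3953, -0.2257, 0.149]
eef_rot: [-0.001, 0.795, 0.607, -0.0]
wrist_force: [-0.3, -0.8, 0.0]
opening: 0.705
t 1.9 pos [ 0.3953 -0.2257  0.149 ] rotvec [-0.0018 -0.0009  0.0043] shift_now [-0.1359 -0.1059 13.3986] shift_after [-0.1236 -0.129  13.3985] open 0.7050668245180041 F [-0.3132 -0.7673  0.019 ] q [-0.7805 -0.0409  1.9448 -0.      1.2397 -0.5142]
```

View pics/w1.png

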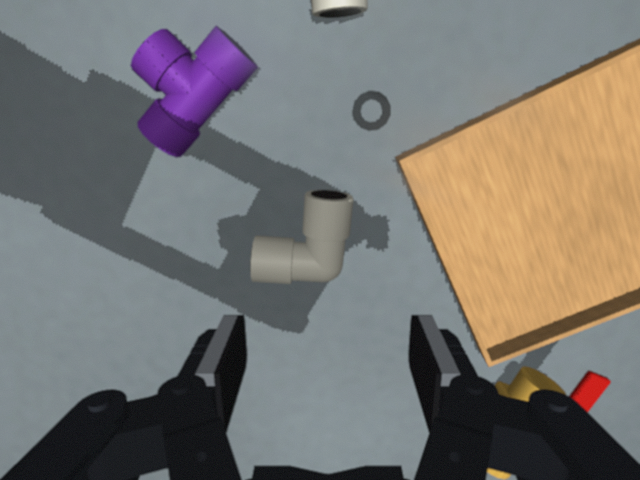

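The elbow's leg A runs up the image from (328,235) to (328,192), centred on the jaws, and the purple tee is clear. I'll check the world point.

```bash
python3 -c "
from h import *
c=camera('wrist');o=get_obs()
P=plane(c,[[328,192],[328,235],[340,262],[250,261]],.018,o);print(P[:,:2])
go(.3937,-.2265,.004,74.5)"
```

```text
[[ 0.39963344 -0.21261936]
 [ 0.39080103 -0.24466003]
 [ 0.39392599 -0.26841847]
 [ 0.32678682 -0.24900356]]
t 2.0 pos [ 0.3954 -0.2282  0.15  ] rotvec [-0.0001  0.0006  0.0019] shift_now [ 0.1258 -0.2066 14.6041] shift_after [ 0.1166 -0.2084 14.6042] open 0.7040518018458006 F [ 0.3386 -0.2977  0.0298] q [-0.7839 -0.0406  1.9422 -0.0006  1.2397 -0.5151]
```

The wrist view agrees with the top view: the tool is over the socket, about 16 mm from its end. Descending.

```bash

python3 -m inch '[{"delta_pos":[0,0,2],"rotation":[0,0,0]},{"delta_pos":[0,0,3],"rotation":[0,0,0]},{"delta_pos":[0,0,3],"rotation":[0,0,0]},{"delta_pos":[0,0,2.5],"rotation":[0,0,0]},{"delta_pos":[0,0,2],"rotation":[0,0,0]},{"delta_pos":[0,0,1.3],"rotation":[0,0,0]},{"delta_pos":[0,0,0.7],"rotation":[0,0,0]},{"delta_pos":[0,0,0],"rotation":[0,0,0]}]'
python3 -m inch '[{"delta_pos":[0,0,0],"rotation":[0,0,0]},{"delta_pos":[0,0,0],"rotation":[0,0,0]},{"delta_pos":[0,0,0],"rotation":[0,0,0]},{"delta_pos":[0,0,0],"rotation":[0,0,0]},{"delta_pos":[0,0,0],"rotation":[0,0,0]}]' 0
python3 -m inch '[{"delta_pos":[0,0,-1],"rotation":[0,0,0]},{"delta_pos":[0,0,-3],"rotation":[0,0,0]},{"delta_pos":[0,0,-3],"rotation":[0,0,0]},{"delta_pos":[0,0,-3],"rotation":[0,0,0]},{"delta_pos":[0,0,0],"rotation":[0,0,0]}]'
python3 -c "
from h import *
# place target
t=np.radians(10.5);e=np.array([np.cos(t),np.sin(t)]);n=np.array([-e[1],e[0]])
for C in ([.5647,-.2758],):
  p=np.array(C)+.018*e-.029*n;print(p)
go(p[0],p[1],.1,100.5)
c,o=shot('wrist','w2')"
```

```text
time_s: 2.8
eef_pos: [0.3949, -0.2283, 0.0044]
eef_rot: [-0.001, 0.796, 0.605, -0.0]
wrist_force: [-0.6, 1.1, 0.2]
opening: 0.703
time_s: 3.3
eef_pos: [0.3958, -0.2276, 0.0053]
eef_rot: [0.0, 0.795, 0.606, 0.0]
wrist_force: [-0.1, 0.6, 0.4]
opening: 0.003
time_s: 3.8
eef_pos: [0.3982, -0.2299, 0.1099]
eef_rot: [0.004, 0.795, 0.606, 0.001]
wrist_force: [1.0, -1.1, -0.1]
opening: -0.001
[ 0.58768342 -0.30103415]
t 3.8 pos [ 0.3982 -0.2299  0.1099] rotvec [ 0.0066  0.006  -0.452 ] shift_now [-1.8241 20.1498  1.1569] shift_after [-10.4486  17.3355   0.9941] open -0.0014846931187048823 F [ 0.982  -1.1023 -0.1035] q [-0.7827  0.0155  1.9766 -0.      1.1407 -0.514 ]
```

View pics/w2.png

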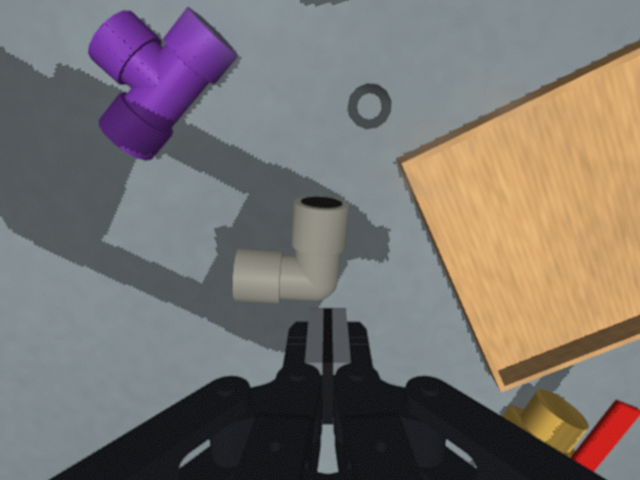

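The fingers shut completely without the elbow, which still lies on the bench at (310,260). I need to know whether it moved and where the fingers closed.

```bash
python3 -c "
from h import *
np.set_printoptions(precision=4,suppress=True)
o=get_obs();c=camera('wrist')
print(plane(c,[[322,202],[323,250],[335,285],[234,276]],.018,o)[:,:2])
print('tcp px',proj(c,o['eef_pos'],o),proj(c,np.r_[o['eef_pos'][:2],.018],o), o['eef_pos'],o['time_s'])
t,o=shot('top','top2',(330,180,600,420),2.9)
print('top tcp px',proj(t,np.r_[o['eef_pos']],o))
s,o=shot('side','side2',(340,120,560,320),3)
print('side tcp px',proj(s,np.r_[o['eef_pos']],o))
"
```

```text
[[ 0.3987 -0.21  ]
 [ 0.3906 -0.2416]
 [ 0.3916 -0.2684]
 [ 0.3274 -0.2435]]
tcp px [[328.5458 289.2136]] [[327.4759 229.8569]] [ 0.3972 -0.2289  0.1078] 3.85
top tcp px [[484.2053 293.7801]]
side tcp px [[413.9328 190.3021]]
```

View pics/top2.png

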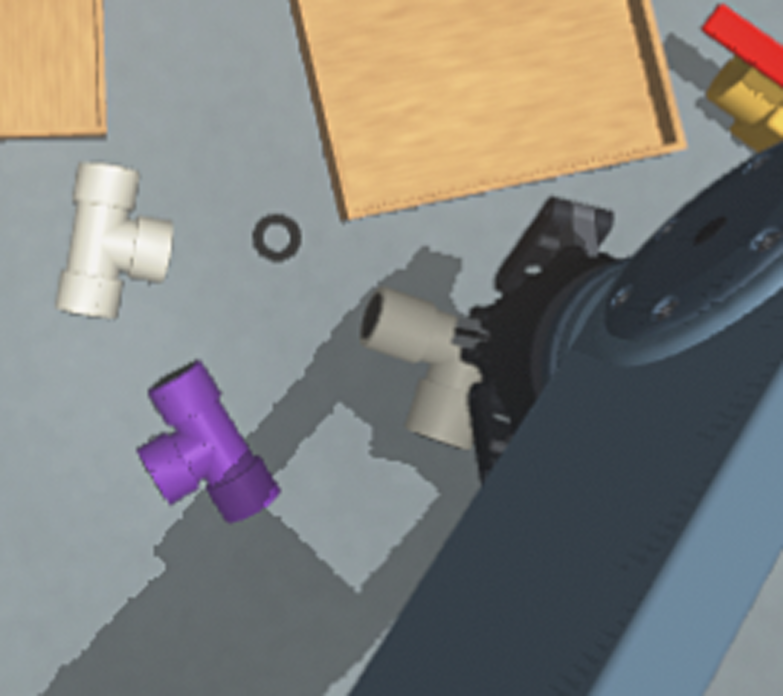

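View pics/side2.png

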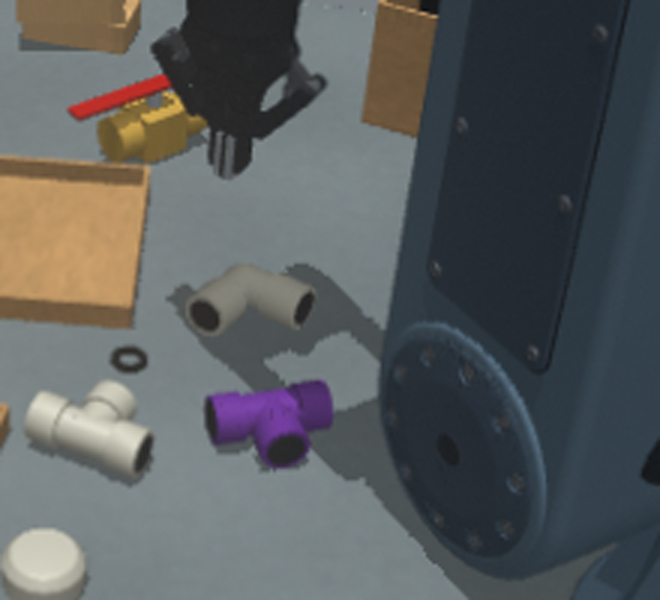

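```bash
python3 -c "
from h import *
np.set_printoptions(precision=4,suppress=True)
o=get_obs();c=camera('wrist');t=camera('top');s=camera('side')
E=[];
for cc,p in((t,[490.3,294.8]),(s,[416,178.5]),(c,[328,311])):
  e,d=rays(cc,[p],o);E.append((e,d[0]/np.linalg.norm(d[0])))
def tri(L):
  A=sum(np.eye(3)-np.outer(d,d) for e,d in L);b=sum((np.eye(3)-np.outer(d,d))@e for e,d in L)
  x=np.linalg.solve(A,b);return x,[np.linalg.norm(np.cross(x-e,d)) for e,d in L]
P=tri(E[:2]);print('top+side',P);print('all',tri(E))
q=o['eef_rot'];Rt=R.from_quat([q[1],q[2],q[3],q[0]])
print('tip in tool cm',Rt.inv().apply(P[0]-o['eef_pos'])*100,o['eef_pos'],o['q'])
w=c['color'][:,:,::-1];cv2.imwrite('pics/w3.png',cv2.resize(w[280:440,220:440],None,fx=3.5,fy=3.5,interpolation=cv2.INTER_CUBIC))
"
```

```text
top+side (array([ 0.3949, -0.2274,  0.1359]), [np.float64(0.0016320175292073946), np.float64(0.0016320175292074326)])
all (array([ 0.3952, -0.2249,  0.1362]), [np.float64(0.002240025571741957), np.float64(0.002763022930737244), np.float64(0.0035140750667376087)])
tip in tool cm [-0.0538 -0.0006 -3.162 ] [ 0.395  -0.2269  0.1043] [-0.7829  0.0222  1.9827 -0.      1.1381 -0.514 ]
```

View pics/w3.png

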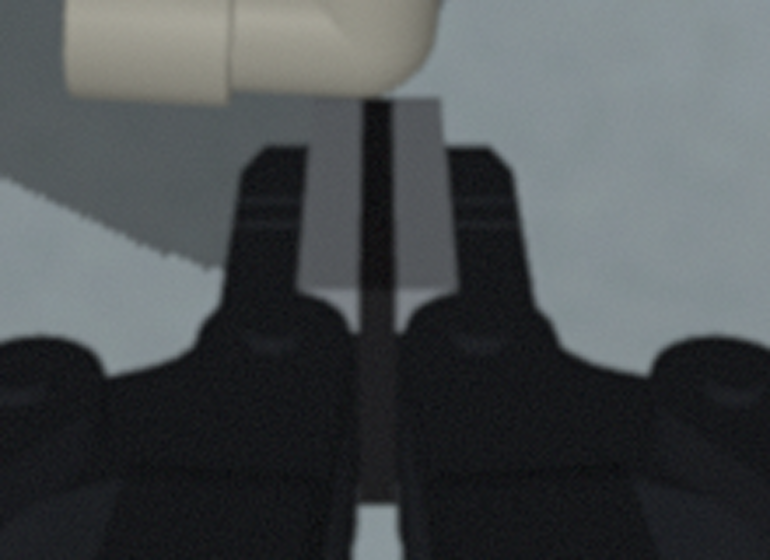

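The three views agree that the fingertips are about 30 mm short of the reported TCP along the tool. That explains the miss: the fingers closed above the 36 mm high elbow. I'll recheck with the arm settled, and with the fingers open at 6 cm.

```bash
python3 -m inch '[{"delta_pos":[0,0,0],"rotation":[0,0,0]},{"delta_pos":[0,0,0],"rotation":[0,0,0]},{"delta_pos":[0,0,0],"rotation":[0,0,0]}]' 5.5
python3 -c "
from h import *
np.set_printoptions(precision=4,suppress=True)
o=get_obs();print(o['eef_pos'],o['opening'],o['q'])
t,_=shot('top','top3',(440,220,540,360),4)
s,_=shot('side','side3',(370,120,470,220),6)
c,_=shot('wrist','w4',(160,260,500,480),2.2)
o=get_obs();print(o['eef_pos'])
print(proj(t,o['eef_pos']),proj(s,o['eef_pos']),proj(c,o['eef_pos'],o))
"
```

```text
time_s: 4.45
eef_pos: [0.3955, -0.2274, 0.1047]
eef_rot: [-0.0, 0.796, 0.606, -0.0]
wrist_force: [0.6, -0.9, 1.0]
opening: 0.503
[ 0.3955 -0.2274  0.1047] 0.5034214764798601 [-0.783   0.0224  1.9816  0.      1.1382 -0.514 ]
[ 0.3956 -0.2275  0.1049]
[[483.679  294.1169]] [[413.882  190.2505]] [[328.5445 289.2168]]
```

View pics/top3.png

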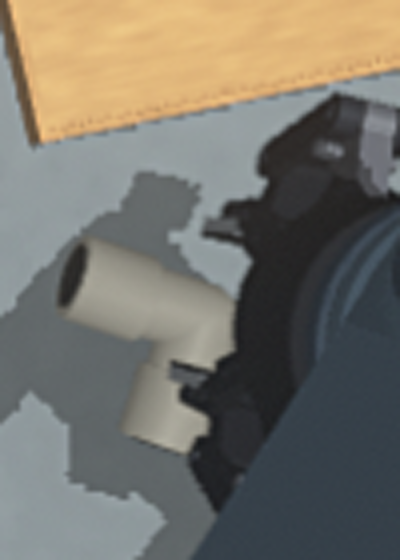

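View pics/side3.png

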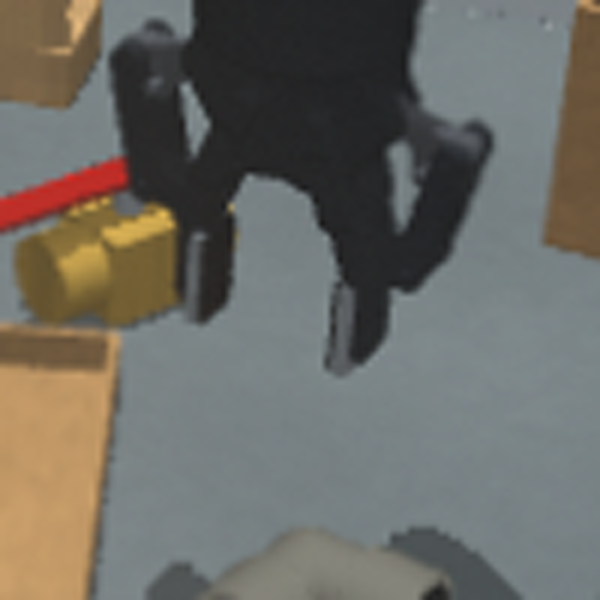

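View pics/w4.png

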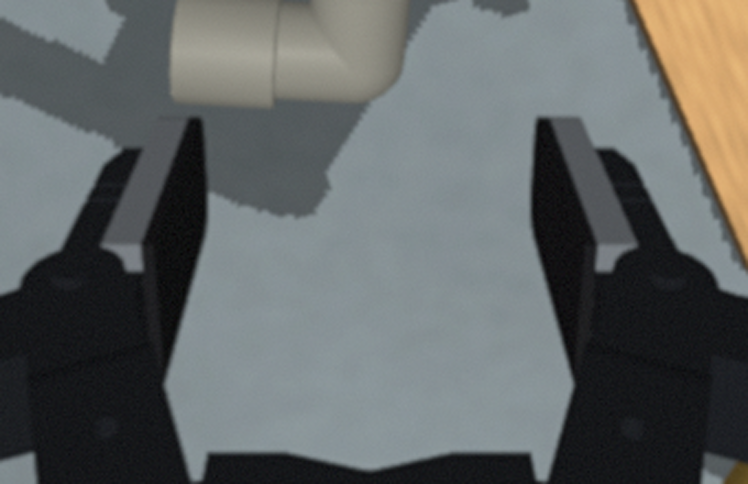

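The tips stay about 30 mm behind the reported TCP with the fingers open too, so I'll allow for that. I'll descend in stages, watching force and the side view.

```bash

python3 -m inch '[{"delta_pos":[0,0,1],"rotation":[0,0,0]},{"delta_pos":[0,0,2],"rotation":[0,0,0]},{"delta_pos":[0,0,2],"rotation":[0,0,0]},{"delta_pos":[0,0,2],"rotation":[0,0,0]},{"delta_pos":[0,0,2],"rotation":[0,0,0]},{"delta_pos":[0,0,1],"rotation":[0,0,0]},{"delta_pos":[0,0,0.4],"rotation":[0,0,0]},{"delta_pos":[0,0,0],"rotation":[0,0,0]}]' 6
python3 -c "
from h import *
go(.3952,-.2280,-.02,74.5)
s,_=shot('side','side4',(370,140,470,240),6)"
```

```text
time_s: 5.4
eef_pos: [0.3954, -0.2273, 0.0006]
eef_rot: [-0.0, 0.796, 0.606, -0.0]
wrist_force: [0.0, 0.0, 1.2]
opening: 0.705
t 5.4 pos [ 0.3954 -0.2273  0.0006] rotvec [-0.0008 -0.0005  0.0015] shift_now [-0.0738  0.0019  2.0648] shift_after [-0.0728  0.0005  2.0649] open 0.7048755785319628 F [0.0262 0.0326 1.1809] q [-0.783   0.2122  2.0326  0.      0.8977 -0.514 ]
```

View pics/side4.png

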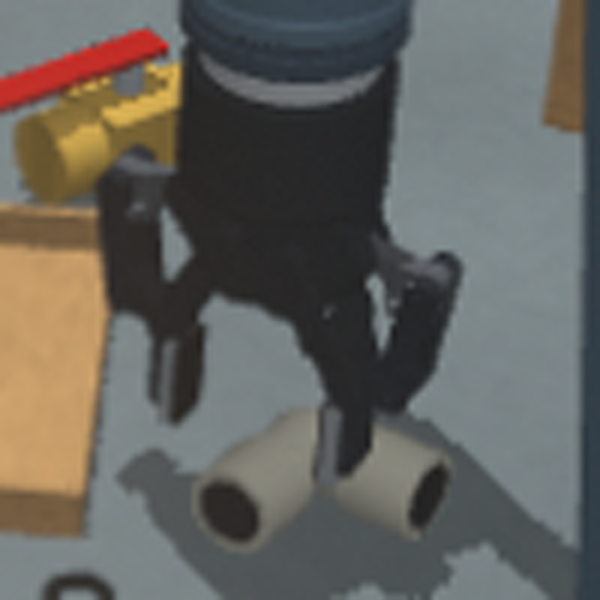

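The fingers straddle the leg, with tips still about 30 mm above the bench. Going down in small steps and closing.

```bash

python3 -m inch '[{"delta_pos":[0,0,0.6],"rotation":[0,0,0]},{"delta_pos":[0,0,0.6],"rotation":[0,0,0]},{"delta_pos":[0,0,0.6],"rotation":[0,0,0]},{"delta_pos":[0,0,0.3],"rotation":[0,0,0]},{"delta_pos":[0,0,0],"rotation":[0,0,0]}]'
python3 -m inch '[{"delta_pos":[0,0,0],"rotation":[0,0,0]},{"delta_pos":[0,0,0],"rotation":[0,0,0]},{"delta_pos":[0,0,0],"rotation":[0,0,0]},{"delta_pos":[0,0,0],"rotation":[0,0,0]},{"delta_pos":[0,0,0],"rotation":[0,0,0]}]' 0
python3 -c "
from h import *
s,_=shot('side','side5',(370,140,470,240),6)"
```

```text
time_s: 5.95
eef_pos: [0.3952, -0.2271, -0.0206]
eef_rot: [-0.001, 0.796, 0.606, -0.0]
wrist_force: [-0.1, -0.1, -0.1]
opening: 0.702
time_s: 6.45
eef_pos: [0.3957, -0.2276, -0.0195]
eef_rot: [0.0, 0.795, 0.606, -0.0]
wrist_force: [-1.2, 1.8, 5.9]
opening: 0.4
```

View pics/side5.png

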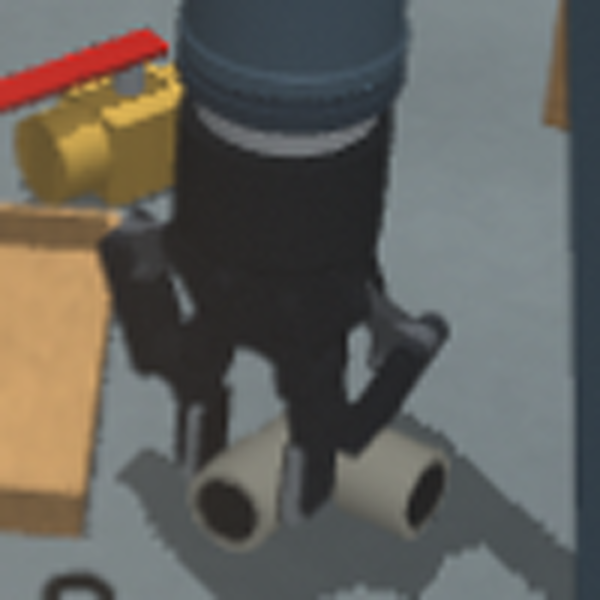

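The opening holds at 34 mm, so the leg is gripped. Lifting, then turning.

```bash

python3 -m inch '[{"delta_pos":[0,0,-1],"rotation":[0,0,0]},{"delta_pos":[0,0,-2],"rotation":[0,0,0]},{"delta_pos":[0,0,-3],"rotation":[0,0,0]},{"delta_pos":[0,0,-2],"rotation":[0,0,-0.1]},{"delta_pos":[0,0,-1],"rotation":[0,0,-0.1]},{"delta_pos":[0,0,0],"rotation":[0,0,-0.1]},{"delta_pos":[0,0,0],"rotation":[0,0,-0.1]},{"delta_pos":[0,0,0],"rotation":[0,0,-0.05]},{"delta_pos":[0,0,0],"rotation":[0,0,0]}]'
python3 -c "
from h import *
go(.5877,-.3010,.03,100.5)
s,_=shot('side','side6',(340,100,500,240),5)"
```

```text
time_s: 7.4
eef_pos: [0.3957, -0.2276, 0.0706]
eef_rot: [0.0, 0.64, 0.768, -0.0]
wrist_force: [-0.9, 0.7, 0.6]
opening: 0.399
t 7.4 pos [ 0.3957 -0.2276  0.0706] rotvec [ 0.0005  0.0006 -0.0019] shift_now [-10.6799  17.5577   4.0707] shift_after [-10.716   17.5392   4.0555] open 0.3993685397114798 F [-0.8892  0.651   0.6456] q [-0.783   0.0778  2.0048  0.      1.0582 -0.9643]
```

View pics/side6.png

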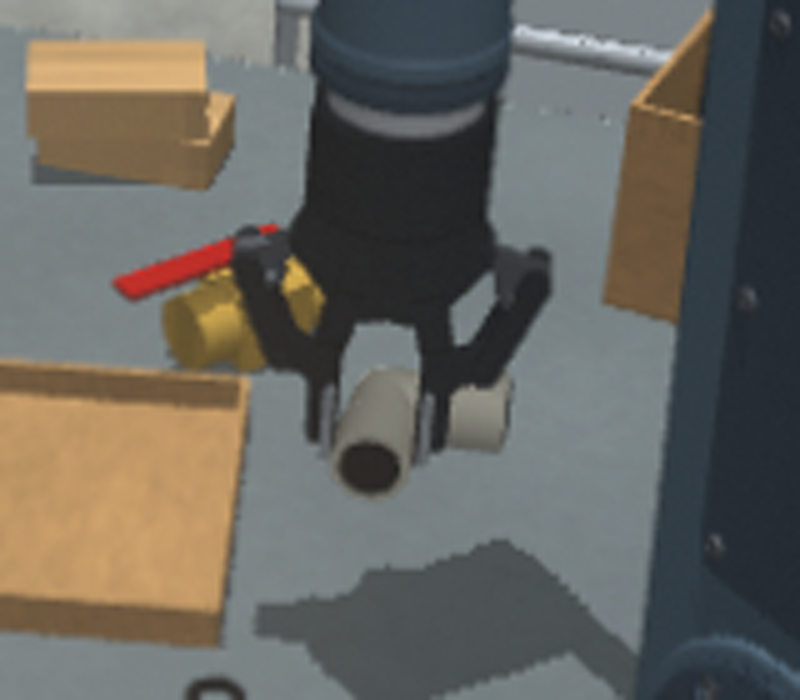

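The elbow is held level, so I carry it over the tray.

```bash

python3 -m inch '[{"delta_pos":[-1,1.5,0],"rotation":[0,0,0]},{"delta_pos":[-2,3,0],"rotation":[0,0,0]},{"delta_pos":[-2,3.5,0],"rotation":[0,0,0]},{"delta_pos":[-2,3.5,0],"rotation":[0,0,0]},{"delta_pos":[-2,3,0],"rotation":[0,0,0]},{"delta_pos":[-1.2,2,0],"rotation":[0,0,0]},{"delta_pos":[-0.5,1,0],"rotation":[0,0,0]},{"delta_pos":[0,0,0],"rotation":[0,0,0]},{"delta_pos":[0,0,0],"rotation":[0,0,0]}]'
python3 -c "
from h import *
go(.5877,-.3010,-.0155,100.5)
s,_=shot('side','side7',(280,80,480,240),4);t,_=shot('top','top4',(400,80,620,280),3)"
```

```text
time_s: 8.35
eef_pos: [0.5864, -0.3008, 0.0696]
eef_rot: [-0.001, 0.641, 0.768, -0.0]
wrist_force: [0.2, -1.0, 0.0]
opening: 0.398
t 8.35 pos [ 0.5864 -0.3008  0.0696] rotvec [-0.0009 -0.0008 -0.0028] shift_now [-0.0489  0.1329  8.5067] shift_after [-0.0421  0.1252  8.5068] open 0.39808734873376744 F [ 0.185  -1.0049  0.009 ] q [-0.6536  0.4917  1.4741 -0.0001  1.177  -0.834 ]
```

View pics/side7.png

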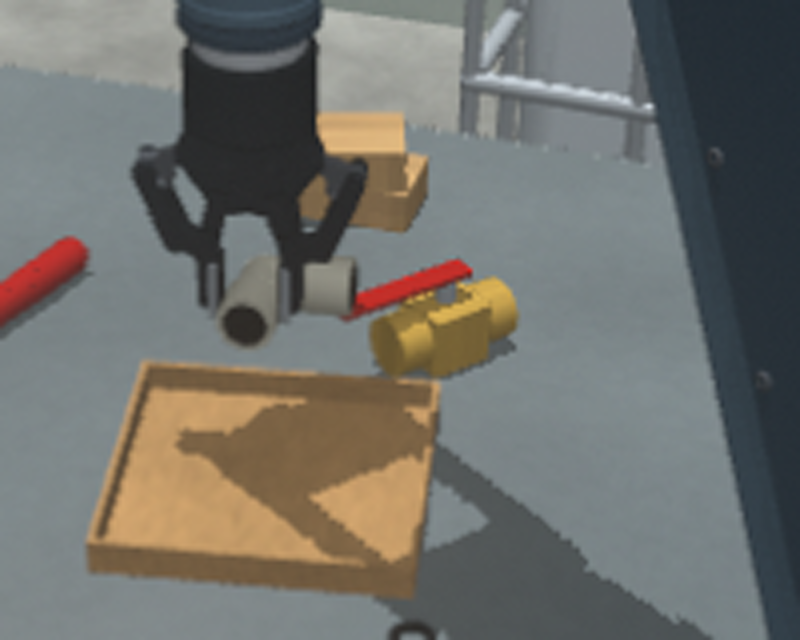

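View pics/top4.png

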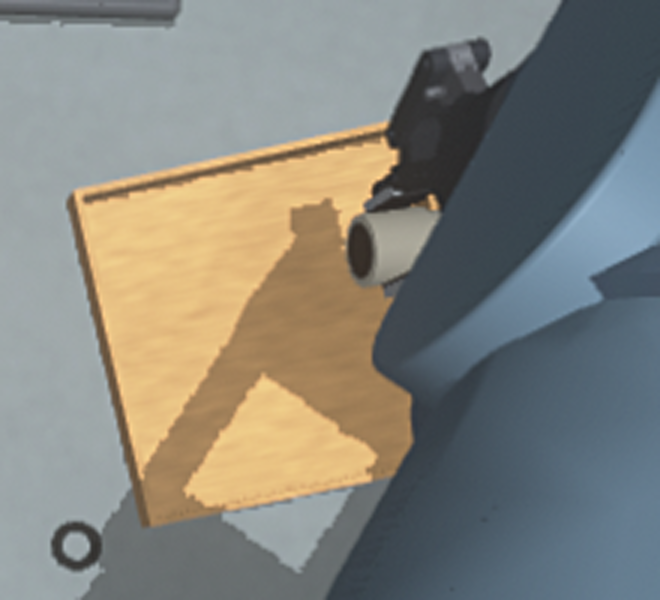

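Over the tray as planned. I'll lower it, shifting 3 mm inward.

```bash

python3 -m inch '[{"delta_pos":[0.3,0,1],"rotation":[0,0,0]},{"delta_pos":[0,0,2],"rotation":[0,0,0]},{"delta_pos":[0,0,2],"rotation":[0,0,0]},{"delta_pos":[0,0,1.5],"rotation":[0,0,0]},{"delta_pos":[0,0,1],"rotation":[0,0,0]},{"delta_pos":[0,0,0.5],"rotation":[0,0,0]},{"delta_pos":[0,0,0.3],"rotation":[0,0,0]},{"delta_pos":[0,0,0.1],"rotation":[0,0,0]},{"delta_pos":[0,0,0],"rotation":[0,0,0]}]'
python3 -m inch '[{"delta_pos":[0,0,0],"rotation":[0,0,0]},{"delta_pos":[0,0,0],"rotation":[0,0,0]},{"delta_pos":[0,0,0],"rotation":[0,0,0]}]' 5
python3 -c "
from h import *
s,_=shot('side','side8',(280,120,440,240),5)"
```

```text
time_s: 9.35
eef_pos: [0.5869, -0.2986, -0.0134]
eef_rot: [0.001, 0.64, 0.768, 0.0]
wrist_force: [0.1, 0.2, -0.7]
opening: 0.398
time_s: 9.65
eef_pos: [0.5867, -0.2985, -0.0135]
eef_rot: [0.0, 0.64, 0.768, 0.0]
wrist_force: [-0.0, 0.2, 0.4]
opening: 0.586
```

View pics/side8.png

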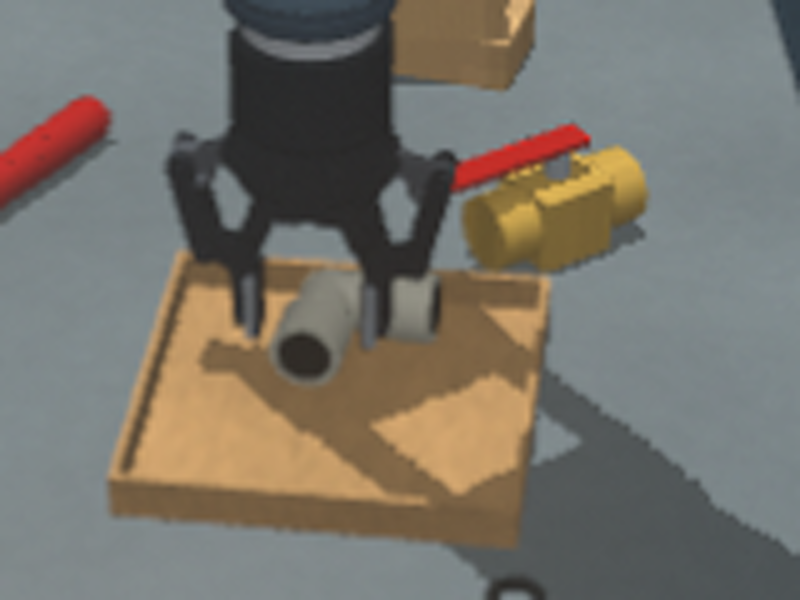

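The elbow lies in the tray. Lifting away and turning for the chute.

```bash

python3 -m inch '[{"delta_pos":[0,0,-2],"rotation":[0,0,0]},{"delta_pos":[0,0,-4],"rotation":[0,0,0]},{"delta_pos":[0,0,-4],"rotation":[0,0,0]},{"delta_pos":[0,0,-4],"rotation":[0,0,0]},{"delta_pos":[0,0,-3],"rotation":[0,0,0.1]},{"delta_pos":[0,0,0],"rotation":[0,0,0.15]},{"delta_pos":[0,0,0],"rotation":[0,0,0.15]},{"delta_pos":[0,0,0],"rotation":[0,0,0.15]},{"delta_pos":[0,0,0],"rotation":[0,0,0.15]},{"delta_pos":[0,0,0],"rotation":[0,0,0.15]}]' 6
python3 -m inch '[{"delta_pos":[0,0,0],"rotation":[0,0,0.15]},{"delta_pos":[0,0,0],"rotation":[0,0,0.15]},{"delta_pos":[0,0,0],"rotation":[0,0,0.15]},{"delta_pos":[0,0,0],"rotation":[0,0,0.15]},{"delta_pos":[0,0,0],"rotation":[0,0,0.1]},{"delta_pos":[0,0,0],"rotation":[0,0,0]}]' 6
python3 -c "
from h import *
go(.5065,.2660,.18,11)
s,_=shot('side','side9',(280,120,440,240),5)"
```

```text
time_s: 10.7
eef_pos: [0.5864, -0.2983, 0.1561]
eef_rot: [0.0, 0.901, 0.433, 0.0]
wrist_force: [0.4, 0.1, 0.4]
opening: 0.702
time_s: 11.3
eef_pos: [0.5864, -0.2983, 0.1561]
eef_rot: [0.0, 0.995, 0.1, 0.0]
wrist_force: [-0.3, -1.0, 0.2]
opening: 0.706
t 11.3 pos [ 0.5864 -0.2983  0.1561] rotvec [ 0.    -0.     0.009] shift_now [  3.4351 -56.8881  -2.3957] shift_after [  2.9241 -56.9167  -2.3931] open 0.7056662359692984 F [-0.3427 -1.0214  0.1573] q [-0.6506  0.3963  1.4208 -0.      1.3244  0.7193]
```

View pics/side9.png

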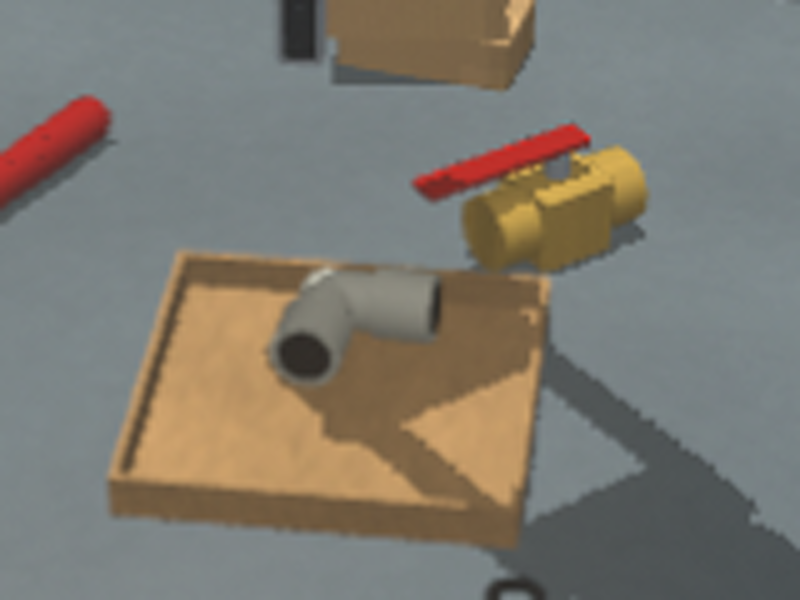

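The elbow lies flat in the right-hand part of the tray. Now over to the chute.

```bash

python3 -m inch '[{"delta_pos":[0,-2,0],"rotation":[0,0,0]},{"delta_pos":[0,-4,0],"rotation":[0,0,0]},{"delta_pos":[0,-4.5,0],"rotation":[0,0,0]},{"delta_pos":[0,-4.5,0],"rotation":[0,0,0]},{"delta_pos":[0,-4.5,0],"rotation":[0,0,0]},{"delta_pos":[0,-4.5,0],"rotation":[0,0,0]},{"delta_pos":[0,-4.5,0],"rotation":[0,0,0]},{"delta_pos":[0,-4.5,0],"rotation":[0,0,0]},{"delta_pos":[0,-4.5,0],"rotation":[0,0,0]},{"delta_pos":[0,-4.5,0],"rotation":[0,0,0]}]'
python3 -m inch '[{"delta_pos":[0.5,-4.5,-0.4],"rotation":[0,0,0]},{"delta_pos":[1,-4,-0.4],"rotation":[0,0,0]},{"delta_pos":[1,-3,-0.4],"rotation":[0,0,0]},{"delta_pos":[0.5,-2,-0.4],"rotation":[0,0,0]},{"delta_pos":[0,-1,0],"rotation":[0,0,0]},{"delta_pos":[0,0,0],"rotation":[0,0,0]}]'
python3 -c "
from h import *
go(.5065,.2660,.18,11)
s,o=shot('wrist','w5');t,_=shot('top','top5',(100,60,360,260),3)"
```

```text
time_s: 12.35
eef_pos: [0.5018, 0.1149, 0.1564]
eef_rot: [0.0, 0.995, 0.102, 0.0]
wrist_force: [0.6, -0.6, 0.4]
opening: 0.702
time_s: 12.95
eef_pos: [0.5021, 0.262, 0.1718]
eef_rot: [0.0, 0.995, 0.102, -0.0]
wrist_force: [-0.2, -0.4, 0.1]
opening: 0.703
t 12.95 pos [0.5021 0.262  0.1718] rotvec [0.     0.0002 0.0131] shift_now [ 0.5121 -0.298  -0.8154] shift_after [ 0.5083 -0.3047 -0.8153] open 0.7031549245214416 F [-0.1804 -0.4174  0.1156] q [ 0.2715  0.1853  1.6543 -0.      1.3023  1.6372]
```

View pics/w5.png

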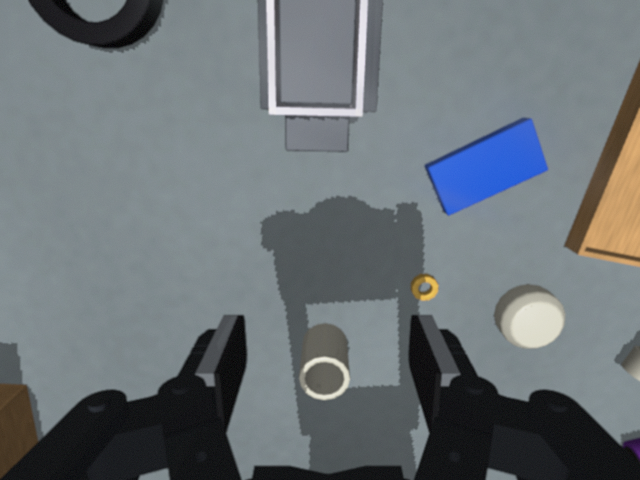

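The slab front edge is at row 151 (cols 286–349) and the chute front rim at row 113, both in line with the jaws. The blue block is well to the right. Measuring now.

```bash
python3 -c "
from h import *
o=get_obs();c=camera('wrist')
np.set_printoptions(precision=4,suppress=True)
b=plane(c,[[286,151],[349,151]],.046,o);f=plane(c,[[268,114],[364,115]],.086,o);k=plane(c,[[276,0],[358,0]],.086,o)
print(b,f,np.linalg.norm(b[0]-b[1]),np.linalg.norm(f[0]-f[1]))
v=f[0]-f[1];print('yaw from rim',np.degrees(np.arctan2(-v[0],v[1])))
v=b[0]-b[1];print('yaw slab',np.degrees(np.arctan2(-v[0],v[1])))
m=b.mean(0);u=np.array([np.cos(np.radians(11)),np.sin(np.radians(11))]);print('slab front',m,'rim mid',f.mean(0),'stick-out',(f.mean(0)-m)[:2]@u,'lateral',(f.mean(0)-m)[:2]@[-u[1],u[0]])
m=(m+[.5465,.274,.046])/2;print(m)
F=m[:2]+.026*u
p=F-.006*u; print('TCP goal',p); go(p[0],p[1],-.003,11,15)
"
```

```text
[[0.542  0.2978 0.046 ]
 [0.5508 0.2548 0.046 ]] [[0.5665 0.3091 0.086 ]
 [0.5773 0.2536 0.086 ]] 0.04392352911910335 0.05650640016119309
yaw from rim 10.98852366486596
yaw slab 11.551327880469087
slab front [0.5464 0.2763 0.046 ] rim mid [0.5719 0.2814 0.086 ] stick-out 0.026024227964417515 lateral 0.00011336254792632346
[0.5464 0.2751 0.046 ]
TCP goal [0.5661 0.279 ]
t 13.1 pos [0.5024 0.2602 0.1716] rotvec [-0.0008  0.2626  0.0096] shift_now [ 6.6268 -0.575  17.4565] shift_after [ 1.8631 -0.6309 18.577 ] open 0.7016267183942626 F [-0.4377 -0.6003  0.1935] q [ 0.2683  0.1847  1.6554 -0.0004  1.3022  1.6376]
```

Slab width 43.9 mm, stick-out 26.0 mm, rim 56 mm and yaw 11° all match. I'll approach with a 15° tilt.

```bash

python3 -m inch '[{"delta_pos":[0,0,0],"rotation":[0,0.13,0.01]},{"delta_pos":[0,0,0],"rotation":[0,0.132,0]},{"delta_pos":[0.8,-0.3,1],"rotation":[0,0,0]},{"delta_pos":[1,-0.3,2],"rotation":[0,0,0]},{"delta_pos":[0,-0.1,3],"rotation":[0,0,0]},{"delta_pos":[0,0,3],"rotation":[0,0,0]},{"delta_pos":[0,0,2],"rotation":[0,0,0]},{"delta_pos":[0,0,2],"rotation":[0,0,0]},{"delta_pos":[0,0,1],"rotation":[0,0,0]},{"delta_pos":[0,0,0],"rotation":[0,0,0]}]' 6.2
python3 -c "
from h import *
go(.5661,.2800,-.003,11,15)
c,o=shot('wrist','w6')
s,_=shot('side','side10',(160,280,300,420),4.2)"
```

```text
time_s: 14.1
eef_pos: [0.5531, 0.2771, 0.0398]
eef_rot: [-0.012, 0.987, 0.094, 0.128]
wrist_force: [-0.7, 0.7, 1.0]
opening: 0.72
t 14.1 pos [0.5531 0.2771 0.0398] rotvec [ 0.0002  0.0029 -0.0013] shift_now [ 0.1938 -0.0407  4.4762] shift_after [ 0.1808 -0.0394  4.4768] open 0.7204215973445813 F [-0.7262  0.689   1.0224] q [ 0.2871  0.3065  1.8352 -0.0363  0.7425  1.6908]
```

View pics/w6.png

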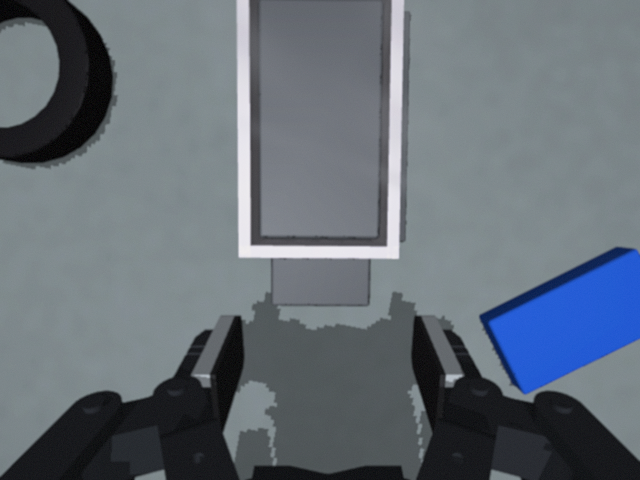

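View pics/side10.png

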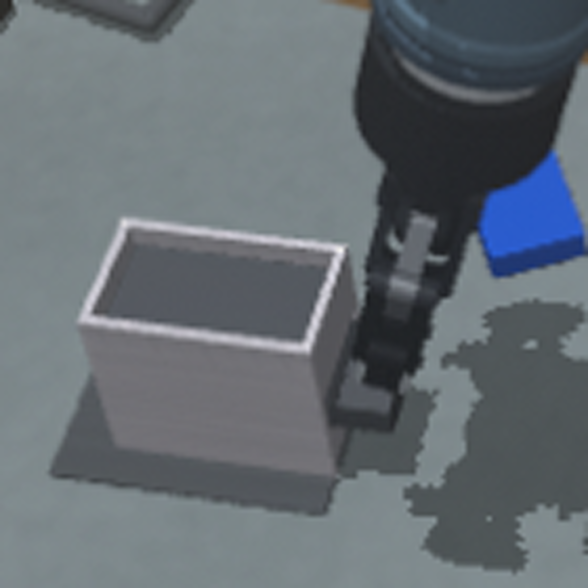

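The slab is about 2 mm left of the jaw centre (col 321 against 327), and the blade tips are beside and above it. I'll correct and advance.

```bash

python3 -m inch '[{"delta_pos":[0.1,-0.2,0.7],"rotation":[0,0,0]},{"delta_pos":[0,0,0.8],"rotation":[0,0,0]},{"delta_pos":[0,0,0.8],"rotation":[0,0,0]},{"delta_pos":[0,0,0.8],"rotation":[0,0,0]},{"delta_pos":[0,0,0.7],"rotation":[0,0,0]},{"delta_pos":[0,0,0.4],"rotation":[0,0,0]},{"delta_pos":[0,0,0],"rotation":[0,0,0]}]'
python3 -c "
from h import *
go(.5661,.2800,-.003,11,15)
c,o=shot('wrist','w7')
s,_=shot('side','side11',(160,280,300,420),4.2)"
```

```text
time_s: 14.9
eef_pos: [0.5647, 0.2825, 0.0001]
eef_rot: [-0.013, 0.987, 0.095, 0.129]
wrist_force: [-0.2, 0.7, 0.0]
opening: 0.724
t 14.9 pos [0.5647 0.2825 0.0001] rotvec [-0.0004  0.0013 -0.0004] shift_now [0.0112 0.2734 0.322 ] shift_after [0.0107 0.2733 0.3222] open 0.7236928720408782 F [-0.2386  0.6641  0.0039] q [ 0.2904  0.3981  1.813  -0.04    0.6715  1.6975]
```

View pics/w7.png

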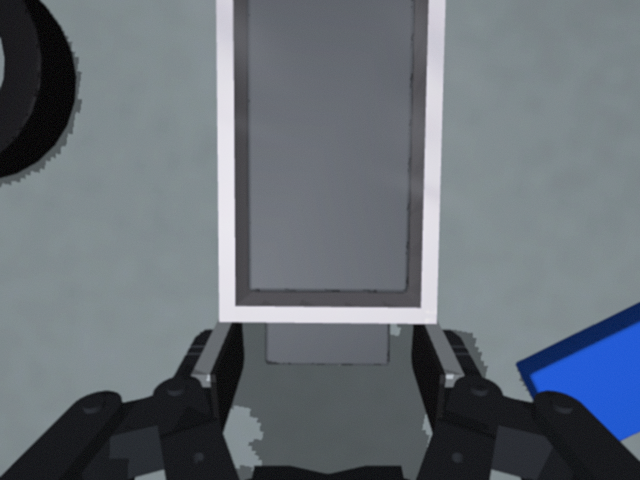

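View pics/side11.png

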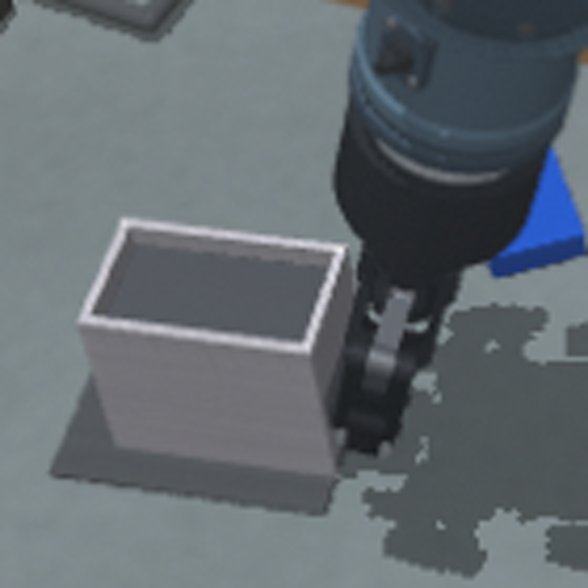

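The jaws are centred on the slab (cols 266–389) and its end lies between the pads. Closing.

```bash

python3 -m inch '[{"delta_pos":[0,0,0],"rotation":[0,0,0]},{"delta_pos":[0,0,0],"rotation":[0,0,0]},{"delta_pos":[0,0,0],"rotation":[0,0,0]},{"delta_pos":[0,0,0],"rotation":[0,0,0]},{"delta_pos":[0,0,0],"rotation":[0,0,0]}]' 0
python3 -c "
from h import *
o=get_obs();print(o['eef_pos'],o['wrist_force'])
c,o=shot('wrist','w8',(160,240,480,480),2.4)
s,_=shot('side','side12',(160,280,300,420),4.2)"
```

```text
time_s: 15.5
eef_pos: [0.5655, 0.2828, 0.0019]
eef_rot: [-0.013, 0.987, 0.095, 0.13]
wrist_force: [-2.4, -1.6, 6.2]
opening: 0.494
[0.56550447 0.28283833 0.00190775] [-2.35854257 -1.58815637  6.15514067]
```

View pics/w8.png

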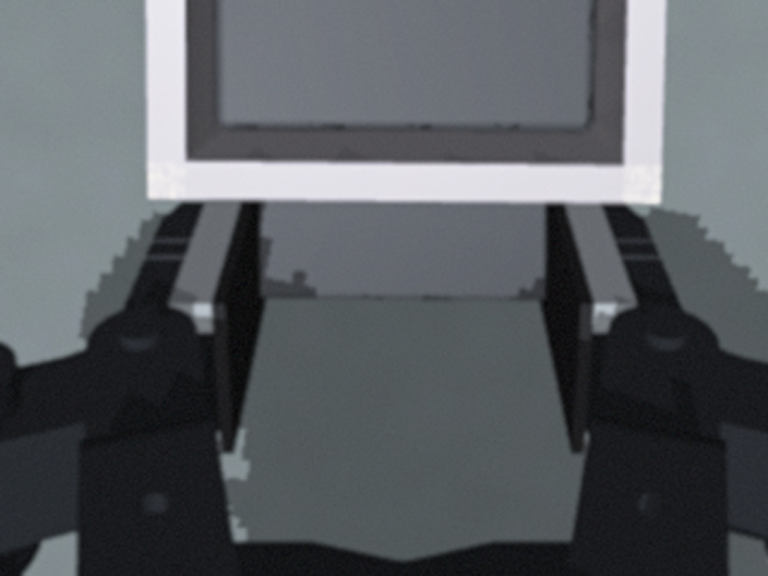

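View pics/side12.png

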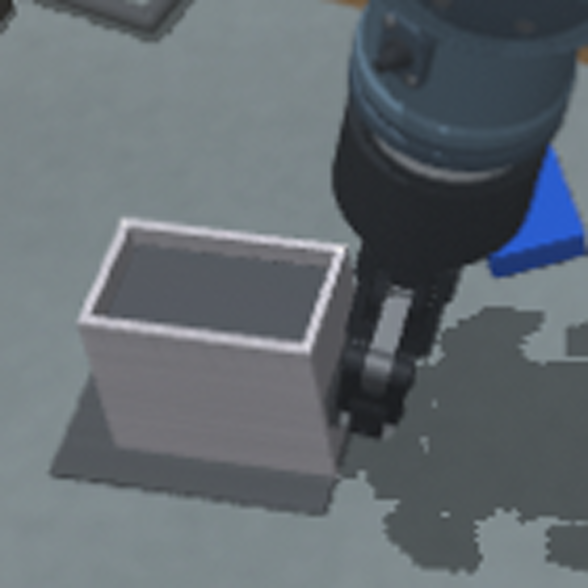

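Gripped (42 mm opening). Drawing it out straight along the chute's −x.

```bash

python3 -m inch '[{"delta_pos":[-0.29,0,-0.08],"rotation":[0,0,0]},{"delta_pos":[-0.58,0,-0.155],"rotation":[0,0,0]},{"delta_pos":[-0.58,0,-0.155],"rotation":[0,0,0]},{"delta_pos":[-0.58,0,-0.155],"rotation":[0,0,0]},{"delta_pos":[-0.58,0,-0.155],"rotation":[0,0,0]},{"delta_pos":[-0.58,0,-0.155],"rotation":[0,0,0]},{"delta_pos":[-0.58,0,-0.155],"rotation":[0,0,0]},{"delta_pos":[-0.58,0,-0.155],"rotation":[0,0,0]},{"delta_pos":[0,0,0],"rotation":[0,0,0]}]'
python3 -c "
from h import *
o=get_obs();print(o['eef_pos'],o['wrist_force'],o['opening'])
s,_=shot('side','side13',(160,280,300,420),4.2)"
```

```text
time_s: 16.5
eef_pos: [0.5191, 0.2738, 0.0005]
eef_rot: [-0.013, 0.987, 0.095, 0.129]
wrist_force: [-2.7, -0.7, 3.8]
opening: 0.491
[5.19082648e-01 2.73804977e-01 5.01912865e-04] [-2.67899149 -0.68825671  3.76078085] 0.49125689693860847
```

View pics/side13.png

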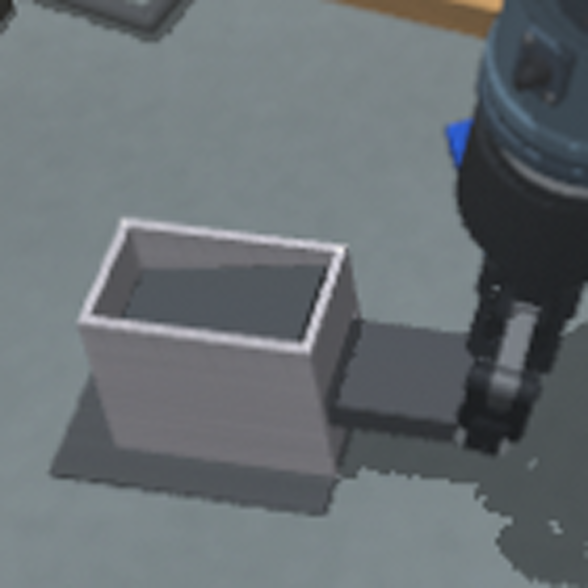

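It has moved 47 mm smoothly, and the upper blocks are tipping down at the rear. Drawing the rest.

```bash

python3 -m inch '[{"delta_pos":[-0.48,0,-0.13],"rotation":[0,0,0]},{"delta_pos":[-0.48,0,-0.13],"rotation":[0,0,0]},{"delta_pos":[-0.58,0,-0.155],"rotation":[0,0,0]},{"delta_pos":[-0.58,0,-0.155],"rotation":[0,0,0]},{"delta_pos":[-0.58,0,-0.155],"rotation":[0,0,0]},{"delta_pos":[-0.58,0,-0.155],"rotation":[0,0,0]},{"delta_pos":[-0.58,0,-0.155],"rotation":[0,0,0]},{"delta_pos":[0,0,0],"rotation":[0,0,0]}]'
python3 -c "
from h import *
o=get_obs();print(o['eef_pos'],o['wrist_force'],o['opening'])
s,_=shot('side','side14',(160,260,320,420),3.7)"
```

```text
time_s: 17.35
eef_pos: [0.4805, 0.2663, 0.0008]
eef_rot: [-0.013, 0.987, 0.095, 0.129]
wrist_force: [0.3, -1.0, -0.9]
opening: 0.493
[0.48046413 0.2662743  0.00076357] [ 0.29237745 -0.95061829 -0.93045214] 0.4928955317380672
```

View pics/side14.png

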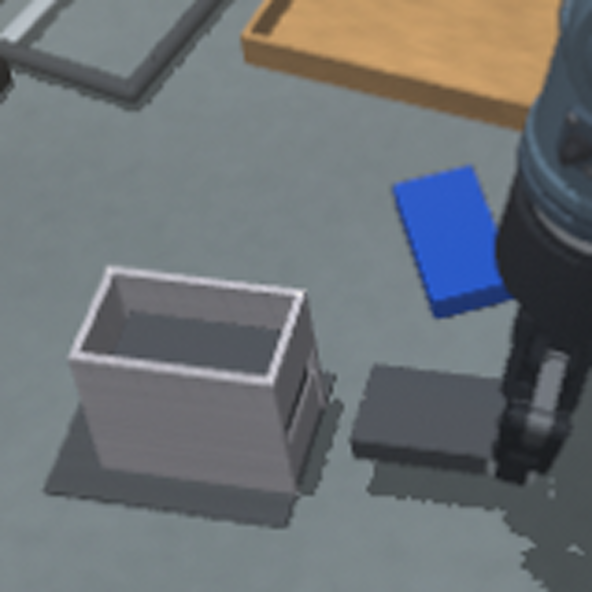

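The slab is out, held level, and the two above have dropped. Lifting and computing the carry.

```bash

python3 -m inch '[{"delta_pos":[0.2,0,-0.8],"rotation":[0,0,0]},{"delta_pos":[0.5,0,-2],"rotation":[0,0,0]},{"delta_pos":[0.8,0,-3],"rotation":[0,0,0]},{"delta_pos":[0.8,0,-3],"rotation":[0,0,0]},{"delta_pos":[0.3,0,-1],"rotation":[0,0,0]},{"delta_pos":[0,0,0],"rotation":[0,0,0]}]'
python3 -c "
from h import *
go(.5355,-.2377,.09,11,15)
t,_=shot('top','top6',(100,60,360,340),2.1)"
```

```text
time_s: 18.0
eef_pos: [0.4833, 0.2669, 0.105]
eef_rot: [-0.013, 0.987, 0.095, 0.132]
wrist_force: [0.2, 0.0, 0.0]
opening: 0.496
t 18.0 pos [0.4833 0.2669 0.105 ] rotvec [-0.0011 -0.005  -0.0005] shift_now [-4.7153 50.5348  0.2013] shift_after [-4.7397 50.5322  0.2817] open 0.495510745019817 F [0.1556 0.0215 0.0003] q [ 0.309   0.0595  1.9715 -0.0396  0.8457  1.7105]
```

View pics/top6.png

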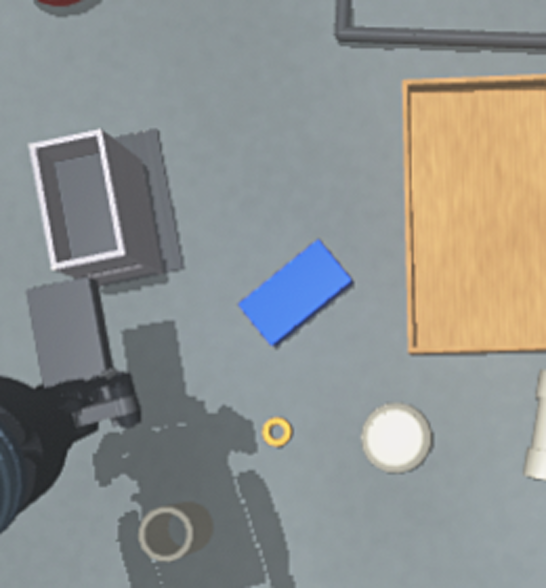

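The slab is held squarely ahead of the jaws. Carrying it across, and checking its pose from this picture.

```bash
python3 -c "
from h import *
c=camera('top');P=plane(c,np.array([[28,290],[93,278]])/2.1+[100,60],.150);print(P,P.mean(0)-[.4833,.2669,0],np.linalg.norm(P[0]-P[1]))
v=P[0]-P[1];print(np.degrees(np.arctan2(-v[0],v[1])))"
python3 -m inch '[{"delta_pos":[0,2,0],"rotation":[0,0,0]},{"delta_pos":[-0.4,3.5,0],"rotation":[0,0,0]},{"delta_pos":[-0.5,4.5,0],"rotation":[0,0,0]},{"delta_pos":[-0.5,4.5,0],"rotation":[0,0,0]},{"delta_pos":[-0.5,4.5,0],"rotation":[0,0,0]},{"delta_pos":[-0.5,4.5,0],"rotation":[0,0,0]},{"delta_pos":[-0.5,4.5,0],"rotation":[0,0,0]},{"delta_pos":[-0.5,4.5,0],"rotation":[0,0,0]},{"delta_pos":[-0.5,4.5,0],"rotation":[0,0,0]},{"delta_pos":[-0.4,4.5,0],"rotation":[0,0,0]}]'
python3 -m inch '[{"delta_pos":[-0.4,4,0.1],"rotation":[0,0,0]},{"delta_pos":[0,3,0.1],"rotation":[0,0,0]},{"delta_pos":[0,1.5,0.1],"rotation":[0,0,0]},{"delta_pos":[0,0.5,0],"rotation":[0,0,0]},{"delta_pos":[0,0,0],"rotation":[0,0,0]}]'
python3 -c "
from h import *
go(.5355,-.2377,-.022,11,15)
t,_=shot('top','top7',(400,80,620,280),3);shot('side','side15',(280,100,440,240),5)"
```

```text
[[0.54206673 0.29530134 0.15      ]
 [0.54909875 0.25148893 0.15      ]] [0.06228274 0.00649514 0.15      ] 0.04437315210861223
9.11837414083237
time_s: 19.1
eef_pos: [0.5182, -0.1501, 0.0888]
eef_rot: [-0.014, 0.987, 0.094, 0.129]
wrist_force: [1.3, 0.2, -0.0]
opening: 0.493
time_s: 19.6
eef_pos: [0.5333, -0.2369, 0.0859]
eef_rot: [-0.014, 0.987, 0.095, 0.129]
wrist_force: [0.2, 0.9, -0.8]
opening: 0.491
t 19.6 pos [ 0.5333 -0.2369  0.0859] rotvec [-0.0027  0.0012 -0.0009] shift_now [-2.5876  0.1537 10.4754] shift_after [-2.6001  0.1233 10.4727] open 0.49122980409090233 F [ 0.1913  0.9499 -0.7558] q [-0.7535  0.1925  1.8653  0.2622  0.9477  0.4868]
```

View pics/top7.png

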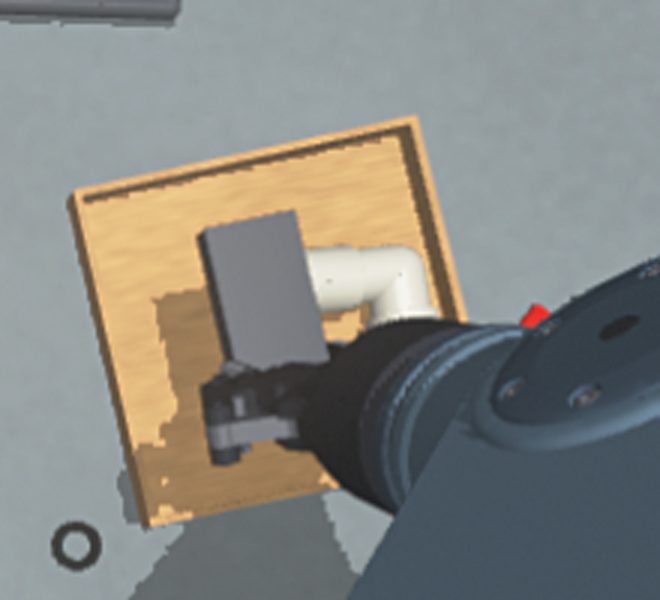

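View pics/side15.png

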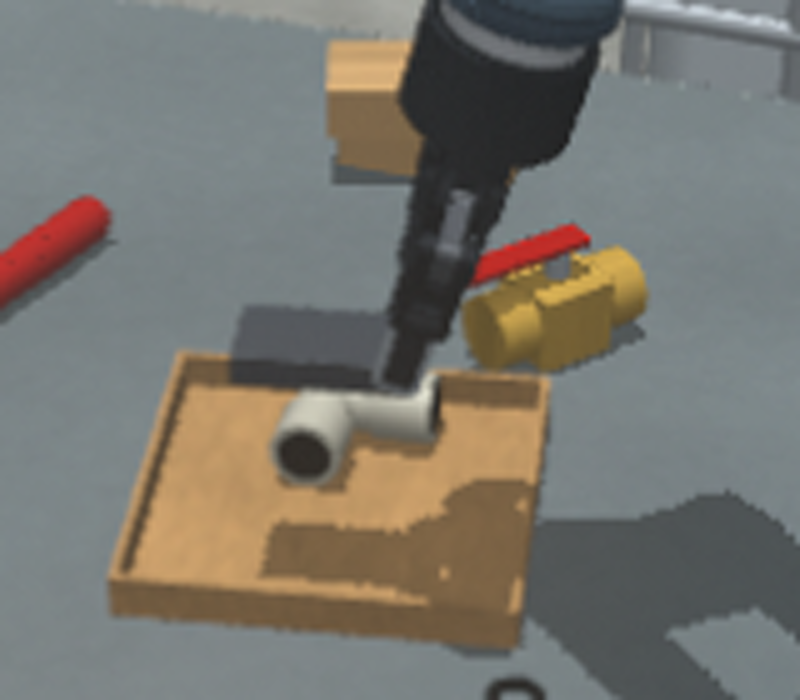

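I'll check the slab's position numerically against the tray and elbow before lowering.

```bash
python3 -c "
from h import *
c=camera('top');np.set_printoptions(precision=4,suppress=True)
t=np.radians(10.5);e=np.array([np.cos(t),np.sin(t)]);n=np.array([-e[1],e[0]]);C=np.array([.5647,-.2758])
P=plane(c,np.array([[200,235],[297,210]])/3+[400,80],.131)
print('slab far corners local',(P[:,:2]-C)@np.c_[e,n])
E=plane(c,np.array([[420,262],[400,285]])/3+[400,80],.022)
print('elbow corner region local',(E[:,:2]-C)@np.c_[e,n])
go(.5355,-.2377,-.022,11,15)"
```

```text
slab far corners local [[0.0368 0.0664]
 [0.0388 0.0199]]
elbow corner region local [[ 0.0155 -0.08  ]
 [ 0.0055 -0.0667]]
t 19.75 pos [ 0.5336 -0.236   0.0867] rotvec [-0.0021  0.0004  0.001 ] shift_now [-2.6627  0.2235 10.5389] shift_after [-2.667   0.2041 10.5382] open 0.4917980601196301 F [-0.2269 -0.0204 -0.082 ] q [-0.752   0.1903  1.8662  0.2622  0.9477  0.4867]
```

The slab would land at tray-local (−4, +43) mm, clear of the elbow and walls. Lowering.

```bash

python3 -m inch '[{"delta_pos":[-0.26,0,1],"rotation":[0,0,0]},{"delta_pos":[-0.52,0.1,2],"rotation":[0,0,0]},{"delta_pos":[-0.52,0,2],"rotation":[0,0,0]},{"delta_pos":[-0.52,0,2],"rotation":[0,0,0]},{"delta_pos":[-0.39,0,1.5],"rotation":[0,0,0]},{"delta_pos":[-0.2,0,0.8],"rotation":[0,0,0]},{"delta_pos":[-0.1,0,0.4],"rotation":[0,0,0]},{"delta_pos":[0,0,0],"rotation":[0,0,0]}]'
python3 -c "
from h import *
go(.5355,-.2377,-.022,11,15)
shot('side','side16',(280,100,440,240),5)"
```

```text
time_s: 20.55
eef_pos: [0.5349, -0.2382, -0.0134]
eef_rot: [-0.013, 0.987, 0.095, 0.13]
wrist_force: [-0.1, -1.1, -0.5]
opening: 0.493
t 20.55 pos [ 0.5349 -0.2382 -0.0134] rotvec [-0.0011  0.0001 -0.0001] shift_now [-0.1569 -0.0345  0.8494] shift_after [-0.157  -0.0354  0.8494] open 0.49276541539596663 F [-0.1306 -1.0884 -0.4509] q [-0.7532  0.3698  1.8931  0.3141  0.7489  0.4084]
```

View pics/side16.png

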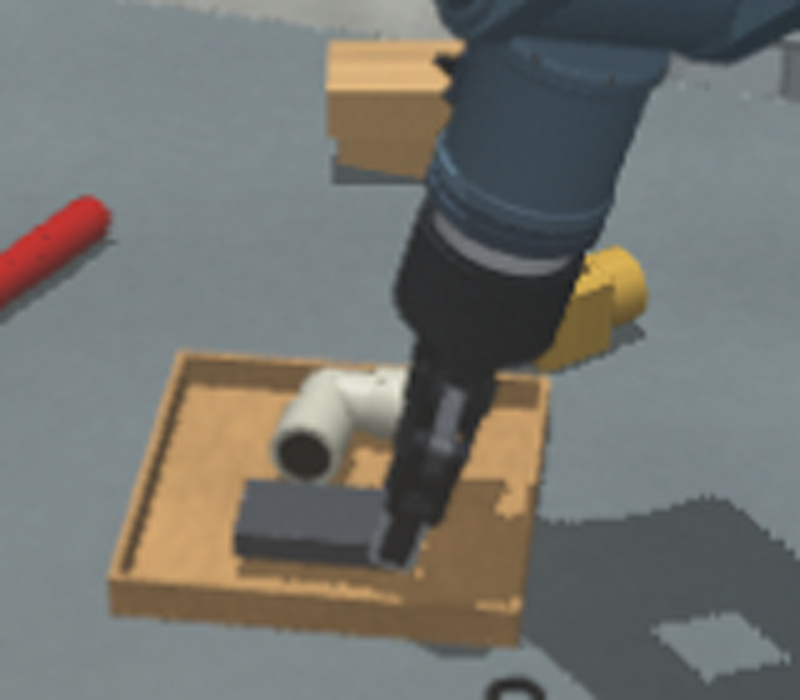

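The slab is about 1 cm above the floor and clear of the elbow. Last lowering in small steps.

```bash

python3 -m inch '[{"delta_pos":[-0.08,0,0.3],"rotation":[0,0,0]},{"delta_pos":[-0.08,0,0.3],"rotation":[0,0,0]},{"delta_pos":[-0.05,0,0.2],"rotation":[0,0,0]},{"delta_pos":[0,0,0],"rotation":[0,0,0]}]'
python3 -m inch '[{"delta_pos":[-0.03,0,0.1],"rotation":[0,0,0]},{"delta_pos":[-0.03,0,0.1],"rotation":[0,0,0]},{"delta_pos":[0,0,0],"rotation":[0,0,0]}]'
python3 -c "
from h import *
go(.5355,-.2377,-.022,11,15)
shot('side','side17',(280,140,440,240),5)"
```

```text
time_s: 21.0
eef_pos: [0.5349, -0.2385, -0.0216]
eef_rot: [-0.013, 0.987, 0.095, 0.13]
wrist_force: [-0.5, -0.1, -0.8]
opening: 0.494
time_s: 21.3
eef_pos: [0.5349, -0.2385, -0.0236]
eef_rot: [-0.013, 0.987, 0.095, 0.13]
wrist_force: [0.2, 0.4, -1.1]
opening: 0.493
t 21.3 pos [ 0.5349 -0.2385 -0.0236] rotvec [-0.0008 -0.0001 -0.0004] shift_now [ 0.1155 -0.0698 -0.1324] shift_after [ 0.1156 -0.0696 -0.1324] open 0.4930777740932201 F [ 0.204   0.3582 -1.1212] q [-0.7537  0.39    1.8935  0.3213  0.7291  0.3986]
```

View pics/side17.png

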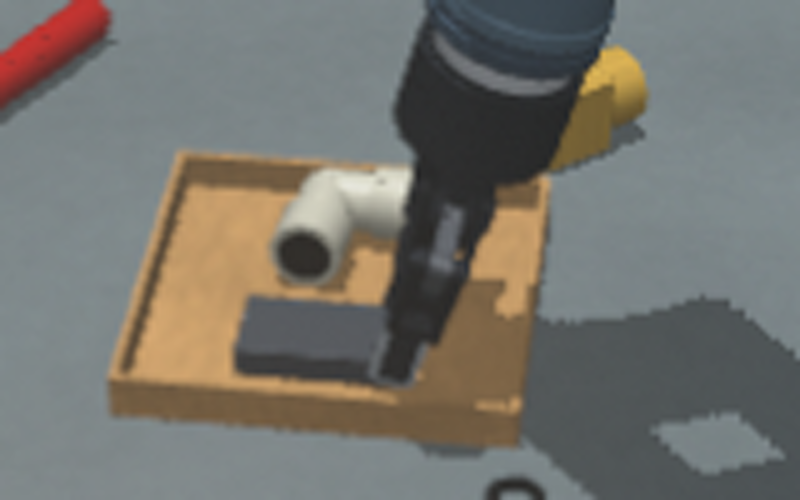

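Almost on the floor with no contact force yet, so it will drop 1–2 mm. I'll release, then back off along the tool axis.

```bash

python3 -m inch '[{"delta_pos":[0,0,0],"rotation":[0,0,0]},{"delta_pos":[0,0,0],"rotation":[0,0,0]},{"delta_pos":[0,0,0],"rotation":[0,0,0]}]' 5.3
python3 -m inch '[{"delta_pos":[0,0,-1],"rotation":[0,0,0]},{"delta_pos":[0,0,-2],"rotation":[0,0,0]},{"delta_pos":[0,0,-3],"rotation":[0,0,0]},{"delta_pos":[0,0,-4],"rotation":[0,0,0]},{"delta_pos":[0,0,-4],"rotation":[0,0,0]},{"delta_pos":[0,0,-3],"rotation":[0,-0.13,0.1]},{"delta_pos":[0,0,0],"rotation":[0,-0.13,0.15]},{"delta_pos":[0,0,0],"rotation":[0,0,0.12]},{"delta_pos":[0,0,0],"rotation":[0,0,0]}]' 5.3
python3 -c "
from h import *
go(.41,-.0756,.10,-11)
shot('side','side18',(260,140,460,300),4)"
```

```text
time_s: 21.65
eef_pos: [0.5351, -0.2387, -0.0233]
eef_rot: [-0.013, 0.987, 0.095, 0.13]
wrist_force: [-0.6, -0.2, -0.9]
opening: 0.621
time_s: 22.55
eef_pos: [0.4924, -0.247, 0.1414]
eef_rot: [-0.016, 0.998, -0.065, 0.021]
wrist_force: [-1.2, 0.4, -1.3]
opening: 0.62
t 22.55 pos [ 0.4924 -0.247   0.1414] rotvec [-0.035  -0.0384  0.0617] shift_now [-10.5616 -15.7853   4.2577] shift_after [-11.3589 -15.2551   4.1362] open 0.6204953184330834 F [-1.2448  0.3856 -1.3461] q [-0.7134  0.1651  1.7443  0.0532  1.2182  0.9696]
```

View pics/side18.png

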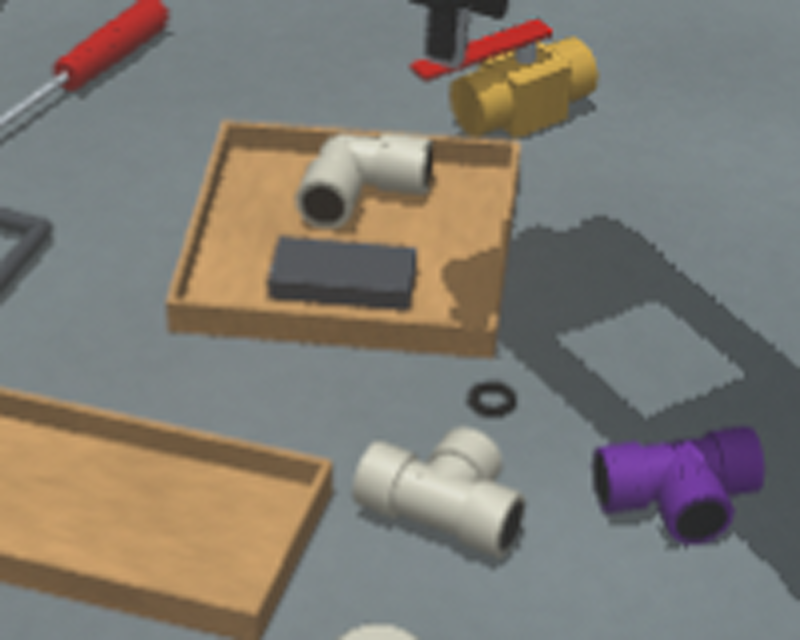

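The slab lies flat in the tray, apart from the elbow. Next is the tee, gripped across from the back of the run to the branch end.

```bash

python3 -m inch '[{"delta_pos":[0,0,0],"rotation":[-0.035,-0.04,0.06]},{"delta_pos":[-1,-2,0],"rotation":[0,0,0]},{"delta_pos":[-2,-4,0.5],"rotation":[0,0,0]},{"delta_pos":[-2,-4,1],"rotation":[0,0,0]},{"delta_pos":[-2,-3.5,1],"rotation":[0,0,0]},{"delta_pos":[-1,-1.7,0.5],"rotation":[0,0,0]},{"delta_pos":[0,0,0],"rotation":[0,0,0]}]' 7.2
python3 -c "
from h import *
go(.4429,-.0737,.10,-11)
shot('wrist','w9')"
```

```text
time_s: 23.3
eef_pos: [0.4395, -0.08, 0.1095]
eef_rot: [-0.001, 0.996, -0.092, -0.003]
wrist_force: [-0.1, -0.5, -0.5]
opening: 0.845
t 23.3 pos [ 0.4395 -0.08    0.1095] rotvec [-0.0018  0.0054  0.0071] shift_now [ 0.222  -0.6818  0.9512] shift_after [ 0.212  -0.685   0.9511] open 0.8451628058276386 F [-0.1408 -0.4878 -0.5005] q [-0.4472 -0.0031  1.9962  0.0004  1.1541  1.3083]
```

View pics/w9.png

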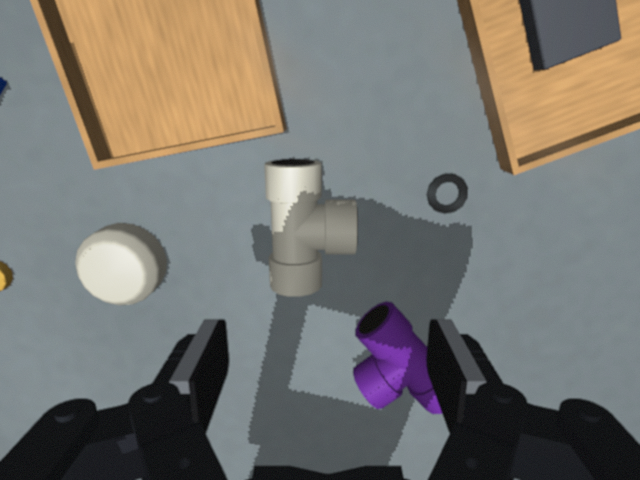

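The pale tee is upright in the image: body back at col 273, branch end at col 357, row 227. The purple one is below right and clear.

```bash
python3 -c "
from h import *
np.set_printoptions(precision=4,suppress=True)
o=get_obs();c=camera('wrist')
P=plane(c,[[273,227],[357,227]],.018,o);print(P,np.linalg.norm(P[0]-P[1]),P.mean(0))
m=P.mean(0);go(m[0],m[1],.03,-11.5)"
```

```text
[[ 0.4486 -0.0471  0.018 ]
 [ 0.4383 -0.1014  0.018 ]] 0.0552948334209347 [ 0.4435 -0.0743  0.018 ]
t 23.4 pos [ 0.442 -0.083  0.111] rotvec [-0.0001  0.0017  0.013 ] shift_now [-0.0032 -0.8836  8.1009] shift_after [-0.0285 -0.8846  8.1008] open 0.8462142251275084 F [ 0.1456 -0.3652  0.1589] q [-0.4504 -0.0014  1.9911 -0.0003  1.1536  1.3083]
```

Span 55.3 mm (expected 55), and it agrees with the top view to 1 mm. Descending in two stages.

```bash

python3 -m inch '[{"delta_pos":[0,-0.4,1],"rotation":[0,0,0.01]},{"delta_pos":[0,-0.4,2],"rotation":[0,0,0]},{"delta_pos":[0,0,2],"rotation":[0,0,0]},{"delta_pos":[0,0,2],"rotation":[0,0,0]},{"delta_pos":[0,0,1],"rotation":[0,0,0]},{"delta_pos":[0,0,0],"rotation":[0,0,0]},{"delta_pos":[0,0,0],"rotation":[0,0,0]}]' 7.2
python3 -c "
from h import *
go(.4435,-.0743,-.023,-11.5)
shot('wrist','w10')"
```

```text
time_s: 24.1
eef_pos: [0.4437, -0.0753, 0.031]
eef_rot: [-0.0, 0.995, -0.1, -0.001]
wrist_force: [-0.2, 0.1, -0.2]
opening: 0.847
t 24.1 pos [ 0.4437 -0.0753  0.031 ] rotvec [-0.0005  0.0023  0.0001] shift_now [-0.0292 -0.0878  5.3956] shift_after [-0.0415 -0.0904  5.3955] open 0.8467737383896902 F [-0.1762  0.1105 -0.2121] q [-0.4328  0.1394  2.037  -0.0001  0.9675  1.3386]
```

View pics/w10.png

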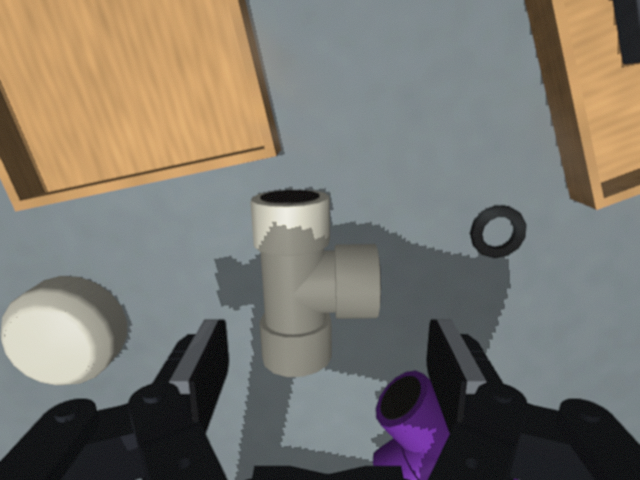

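Centred to about 1 mm, with the purple tee and cap clear of the fingers' footprint. Down and close.

```bash

python3 -m inch '[{"delta_pos":[0,-0.1,1],"rotation":[0,0,0]},{"delta_pos":[0,0,1.3],"rotation":[0,0,0]},{"delta_pos":[0,0,1],"rotation":[0,0,0]},{"delta_pos":[0,0,0.8],"rotation":[0,0,0]},{"delta_pos":[0,0,0.7],"rotation":[0,0,0]},{"delta_pos":[0,0,0.5],"rotation":[0,0,0]},{"delta_pos":[0,0,0],"rotation":[0,0,0]}]'
python3 -m inch '[{"delta_pos":[0,0,0],"rotation":[0,0,0]},{"delta_pos":[0,0,0],"rotation":[0,0,0]},{"delta_pos":[0,0,0],"rotation":[0,0,0]},{"delta_pos":[0,0,0],"rotation":[0,0,0]}]' 0
python3 -m inch '[{"delta_pos":[0,0,-0.5],"rotation":[0,0,0]},{"delta_pos":[0,0,-1.5],"rotation":[0,0,0]},{"delta_pos":[0,0,-2],"rotation":[0,0,0]},{"delta_pos":[0,0,-2],"rotation":[0,0,0]},{"delta_pos":[0,0,-2],"rotation":[0,0,-0.07]},{"delta_pos":[0,0,-1],"rotation":[0,0,-0.07]},{"delta_pos":[0,0,0],"rotation":[0,0,-0.07]},{"delta_pos":[0,0,0],"rotation":[0,0,0]}]'
python3 -c "
from h import *
go(.570,-.006,.07,0.6)
shot('side','side19',(260,140,460,300),4)"
```

```text
time_s: 24.85
eef_pos: [0.4429, -0.0735, -0.023]
eef_rot: [-0.001, 0.995, -0.1, -0.002]
wrist_force: [-0.4, -0.5, -1.1]
opening: 0.847
time_s: 25.25
eef_pos: [0.4441, -0.0741, -0.0216]
eef_rot: [-0.0, 0.995, -0.1, -0.0]
wrist_force: [-1.4, -1.1, 6.2]
opening: 0.621
time_s: 26.05
eef_pos: [0.4437, -0.0737, 0.0682]
eef_rot: [-0.0, 1.0, 0.005, -0.001]
wrist_force: [-0.8, 0.2, -1.4]
opening: 0.622
t 26.05 pos [ 0.4437 -0.0737  0.0682] rotvec [-0.0008  0.0016  0.0002] shift_now [12.7055 -6.6391 -0.1984] shift_after [12.7048 -6.641  -0.1833] open 0.6221438590286483 F [-0.8259  0.1845 -1.4219] q [-0.4297  0.0688  2.0204  0.      1.0542  1.1304]
```

View pics/side19.png

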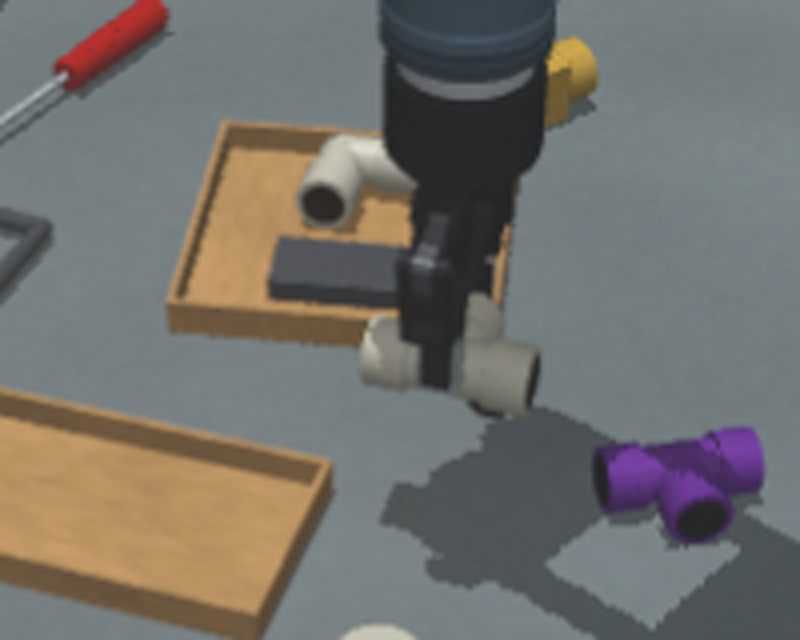

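The tee is held level and turned in line with the tray. Carrying it over.

```bash

python3 -m inch '[{"delta_pos":[1.5,-0.7,0],"rotation":[0,0,0]},{"delta_pos":[3,-1.6,0],"rotation":[0,0,0]},{"delta_pos":[3,-1.6,0],"rotation":[0,0,0]},{"delta_pos":[3,-1.6,0],"rotation":[0,0,0]},{"delta_pos":[1.7,-0.9,0],"rotation":[0,0,0]},{"delta_pos":[0.5,-0.2,0],"rotation":[0,0,0]},{"delta_pos":[0,0,0],"rotation":[0,0,0]},{"delta_pos":[0,0,0],"rotation":[0,0,0]}]'
python3 -c "
from h import *
go(.570,-.006,-.0165,0.6)
shot('top','top8',(270,70,400,270),3);shot('side','side20',(210,160,400,320),4)"
```

```text
time_s: 26.9
eef_pos: [0.5686, -0.0068, 0.0668]
eef_rot: [-0.001, 1.0, 0.005, -0.002]
wrist_force: [-0.9, 0.8, -1.2]
opening: 0.623
t 26.9 pos [ 0.5686 -0.0068  0.0668] rotvec [-0.0012  0.0042 -0.0012] shift_now [ 0.1718 -0.064   8.3332] shift_after [ 0.1369 -0.0739  8.3337] open 0.6227511725900945 F [-0.9169  0.7622 -1.1562] q [-0.2207  0.3202  1.7207  0.0003  1.105   1.3408]
```

View pics/top8.png

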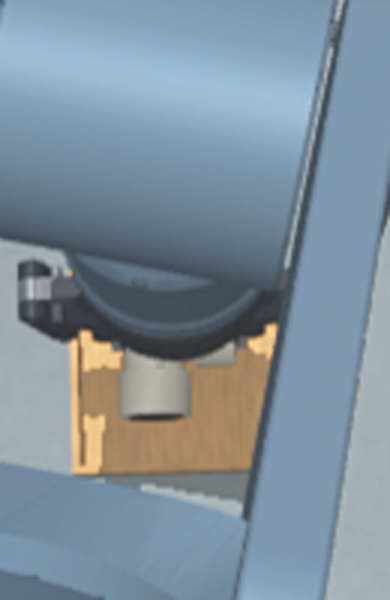

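View pics/side20.png

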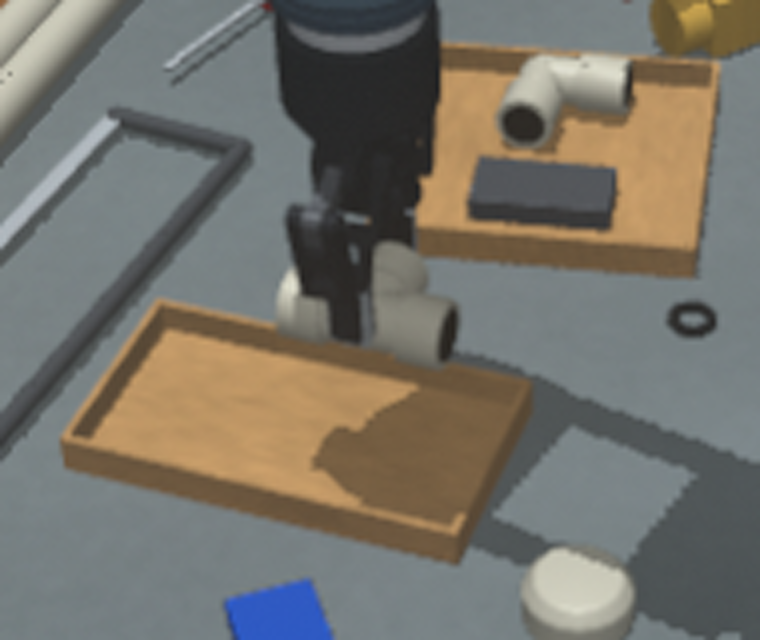

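```bash

python3 -m inch '[{"delta_pos":[0,0,1],"rotation":[0,0,0]},{"delta_pos":[0.1,0,2],"rotation":[0,0,0]},{"delta_pos":[0,0,2],"rotation":[0,0,0]},{"delta_pos":[0,0,1.5],"rotation":[0,0,0]},{"delta_pos":[0,0,1],"rotation":[0,0,0]},{"delta_pos":[0,0,0.5],"rotation":[0,0,0]},{"delta_pos":[0,0,0.3],"rotation":[0,0,0]},{"delta_pos":[0,0,0],"rotation":[0,0,0]}]'
python3 -c "
from h import *
go(.570,-.006,-.0165,0.6)
shot('side','side21',(210,180,400,320),4)"
```

```text
time_s: 27.8
eef_pos: [0.5709, -0.0065, -0.0154]
eef_rot: [-0.0, 1.0, 0.005, -0.001]
wrist_force: [0.1, 0.4, -0.9]
opening: 0.621
t 27.8 pos [ 0.5709 -0.0065 -0.0154] rotvec [-0.001   0.002  -0.0004] shift_now [-0.0931 -0.0477  0.1056] shift_after [-0.0933 -0.0479  0.1054] open 0.6209483860787175 F [ 0.0723  0.3764 -0.9407] q [-0.2194  0.4525  1.7416  0.0006  0.9497  1.341 ]
```

View pics/side21.png

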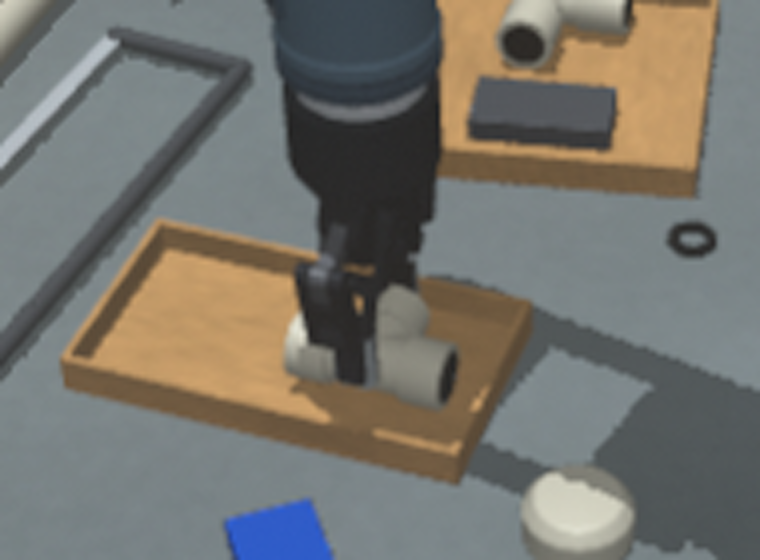

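The tee is in the tray, about 1 mm above the floor. Release to 6.4 cm and lift.

```bash

python3 -m inch '[{"delta_pos":[0,0,0.1],"rotation":[0,0,0]},{"delta_pos":[0,0,0],"rotation":[0,0,0]},{"delta_pos":[0,0,0],"rotation":[0,0,0]},{"delta_pos":[0,0,0],"rotation":[0,0,0]}]' 6.4
python3 -m inch '[{"delta_pos":[0,0,-1],"rotation":[0,0,0]},{"delta_pos":[0,0,-2],"rotation":[0,0,0]},{"delta_pos":[0,0,-4],"rotation":[0,0,0]},{"delta_pos":[0,0,-4],"rotation":[0,0,0]},{"delta_pos":[0,0,-4],"rotation":[0,0,0]},{"delta_pos":[0,0,-2],"rotation":[0,0,0]},{"delta_pos":[0,0,0],"rotation":[0,0,0]}]'
python3 -c "
from h import *
go(.3694,.2343,.14,0.6)
shot('side','side22',(210,180,400,320),4)"
```

```text
time_s: 28.25
eef_pos: [0.571, -0.0064, -0.0162]
eef_rot: [-0.0, 1.0, 0.005, -0.001]
wrist_force: [-0.5, -0.4, -0.2]
opening: 0.752
time_s: 28.95
eef_pos: [0.574, -0.0071, 0.1585]
eef_rot: [0.0, 1.0, 0.005, 0.003]
wrist_force: [0.4, -0.3, -0.0]
opening: 0.748
t 28.95 pos [ 0.574  -0.0071  0.1585] rotvec [ 0.0009 -0.0059 -0.0003] shift_now [-20.2194 -24.3518   1.7111] shift_after [-20.2015 -24.3563   1.8527] open 0.7479434529436748 F [ 0.3724 -0.2995 -0.0231] q [-0.2194  0.2107  1.6526  0.0005  1.2724  1.3411]
```

View pics/side22.png

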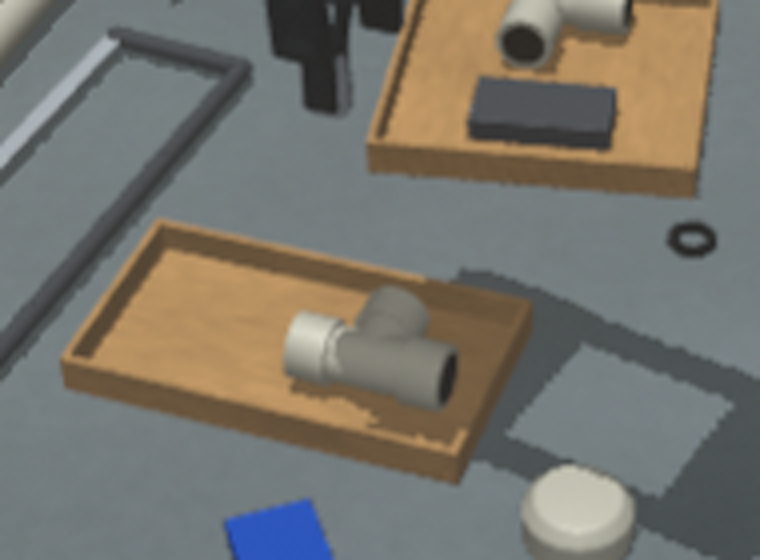

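The tee lies flat. On to the sleeve.

```bash

python3 -m inch '[{"delta_pos":[-1,-1.2,0],"rotation":[0,0,0]},{"delta_pos":[-2.5,-3,0],"rotation":[0,0,0]},{"delta_pos":[-3.3,-4,0],"rotation":[0,0,0]},{"delta_pos":[-3.3,-4,0],"rotation":[0,0,0]},{"delta_pos":[-3.3,-4,0],"rotation":[0,0,0]},{"delta_pos":[-3,-3.7,0],"rotation":[0,0,0]},{"delta_pos":[-2.5,-3,0.5],"rotation":[0,0,0]},{"delta_pos":[-1.2,-1.5,0.5],"rotation":[0,0,0]},{"delta_pos":[0,0,0],"rotation":[0,0,0]},{"delta_pos":[0,0,0],"rotation":[0,0,0]}]' 6.2
python3 -c "
from h import *
go(.3694,.2343,.02,0.6)
shot('wrist','w11')"
```

```text
time_s: 30.0
eef_pos: [0.3698, 0.2311, 0.143]
eef_rot: [-0.0, 1.0, 0.006, -0.002]
wrist_force: [-0.3, -1.0, -0.4]
opening: 0.729
t 30.0 pos [0.3698 0.2311 0.143 ] rotvec [-0.0001  0.0046  0.0012] shift_now [ 0.02   -0.3206 12.2979] shift_after [-0.0372 -0.3218 12.2978] open 0.7291720144826273 F [-0.3244 -0.9655 -0.402 ] q [ 0.2839 -0.0781  1.9931  0.0014  1.231   1.8425]
```

View pics/w11.png

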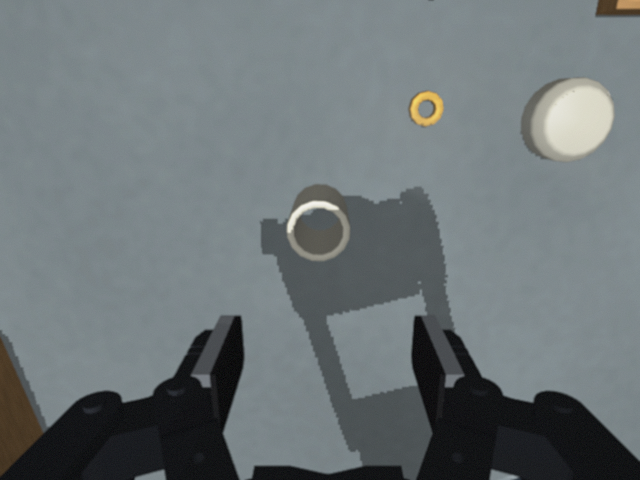

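The sleeve's rim is centred at (318,231), about 31 px in radius.

```bash
python3 -c "
from h import *
o=get_obs();c=camera('wrist');P=plane(c,[[318.5,231],[287,231],[350,231]],.055,o);print(P)
go(P[0,0],P[0,1],.01,0.6)"
```

```text
[[0.37005663 0.23633049 0.055     ]
 [0.3698656  0.25682155 0.055     ]
 [0.37024707 0.21583608 0.055     ]]
t 30.1 pos [0.3713 0.2305 0.1437] rotvec [-0.0005  0.0031 -0.0011] shift_now [-0.0752 -0.5736 13.3725] shift_after [-0.1166 -0.5807 13.3719] open 0.722800580422474 F [-0.1986  0.2472  0.5956] q [ 0.2816 -0.078   1.9913  0.0014  1.2311  1.8425]
```

```bash

python3 -m inch '[{"delta_pos":[-0.1,-0.3,1.5],"rotation":[0,0,0]},{"delta_pos":[0,-0.2,3],"rotation":[0,0,0]},{"delta_pos":[0,0,2.5],"rotation":[0,0,0]},{"delta_pos":[0,0,1.5],"rotation":[0,0,0]},{"delta_pos":[0,0,1],"rotation":[0,0,0]},{"delta_pos":[0,0,0],"rotation":[0,0,0]},{"delta_pos":[0,0,0],"rotation":[0,0,0]}]'
python3 -c "
from h import *
o=get_obs();c,_=shot('wrist','w12')
go(.37,.2355,-.010,0.6)"
```

```text
time_s: 30.8
eef_pos: [0.3707, 0.236, 0.0496]
eef_rot: [-0.001, 1.0, 0.005, -0.001]
wrist_force: [0.6, 0.4, 0.6]
opening: 0.727
t 30.85 pos [0.371  0.2362 0.05  ] rotvec [-0.0014  0.001  -0.0012] shift_now [-0.0914  0.0769  5.9974] shift_after [-0.0975  0.0681  5.9974] open 0.7276810365584993 F [-0.1628 -0.0652  0.4236] q [0.2944 0.0787 2.0556 0.002  1.0079 1.8548]
```

View pics/w12.png

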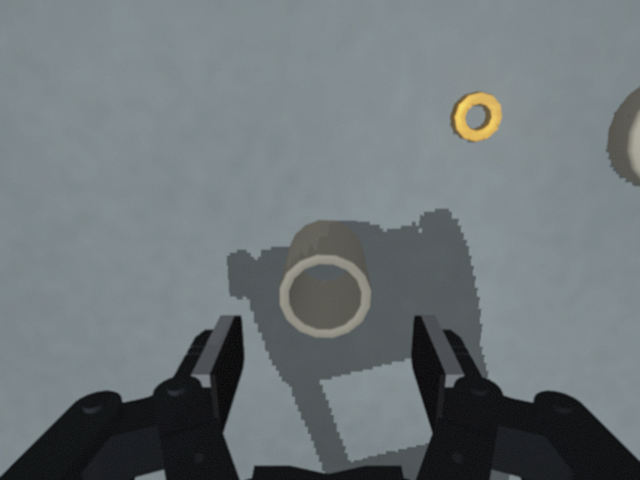

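Centred (col 325 against 327). Descend, close and lift.

```bash

python3 -m inch '[{"delta_pos":[0,0,1],"rotation":[0,0,0]},{"delta_pos":[0,0,1.5],"rotation":[0,0,0]},{"delta_pos":[0,0,1.5],"rotation":[0,0,0]},{"delta_pos":[0,0,1.2],"rotation":[0,0,0]},{"delta_pos":[0,0,0.8],"rotation":[0,0,0]},{"delta_pos":[0,0,0],"rotation":[0,0,0]}]'
python3 -m inch '[{"delta_pos":[0,0,0],"rotation":[0,0,0]},{"delta_pos":[0,0,0],"rotation":[0,0,0]},{"delta_pos":[0,0,0],"rotation":[0,0,0]},{"delta_pos":[0,0,0],"rotation":[0,0,0]}]' 0
python3 -m inch '[{"delta_pos":[0,0,-1],"rotation":[0,0,0]},{"delta_pos":[0,0,-2],"rotation":[0,0,0]},{"delta_pos":[0,0,-3],"rotation":[0,0,0]},{"delta_pos":[0,0,-3],"rotation":[0,0,0]},{"delta_pos":[0,0,-2],"rotation":[0,0,0]},{"delta_pos":[0,0,-1],"rotation":[0,0,0]},{"delta_pos":[0,0,0],"rotation":[0,0,0]}]'
python3 -c "
from h import *
go(.675,-.006,.11,0.6)
shot('side','side23',(280,200,480,420),2.7)"
```

```text
time_s: 31.45
eef_pos: [0.369, 0.236, -0.0118]
eef_rot: [-0.0, 1.0, 0.005, -0.002]
wrist_force: [0.0, -0.6, 1.1]
opening: 0.727
time_s: 31.85
eef_pos: [0.3706, 0.2366, -0.0101]
eef_rot: [-0.001, 1.0, 0.005, -0.0]
wrist_force: [0.2, 0.3, 3.2]
opening: 0.47
time_s: 32.55
eef_pos: [0.3711, 0.2365, 0.1107]
eef_rot: [-0.001, 1.0, 0.005, 0.0]
wrist_force: [-0.2, 0.1, -0.7]
opening: 0.47
t 32.55 pos [0.3711 0.2365 0.1107] rotvec [-0.0019 -0.0007 -0.0004] shift_now [30.1442 24.554   0.0432] shift_after [30.1339 24.5667  0.0696] open 0.4704563544604304 F [-0.2499  0.1134 -0.709 ] q [ 0.295  -0.0268  2.0168  0.0018  1.1503  1.855 ]
```

View pics/side23.png

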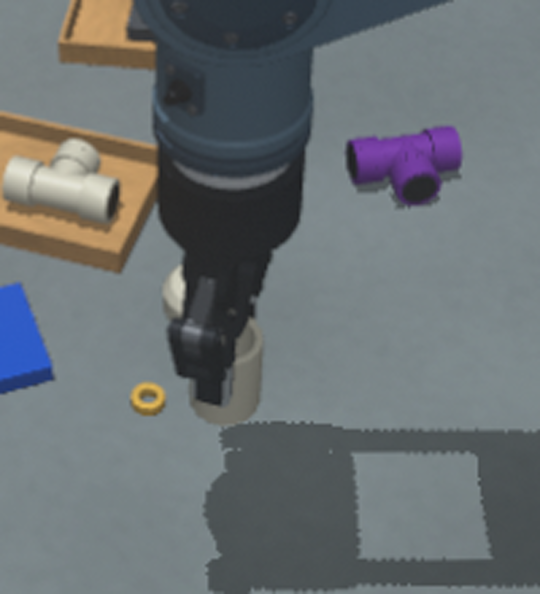

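The sleeve is held upright (40 mm opening). Carrying it to the far part of the long tray.

```bash

python3 -m inch '[{"delta_pos":[1.2,1,0],"rotation":[0,0,0]},{"delta_pos":[3,2.4,0],"rotation":[0,0,0]},{"delta_pos":[3.6,3,0],"rotation":[0,0,0]},{"delta_pos":[3.6,3,0],"rotation":[0,0,0]},{"delta_pos":[3.6,3,0],"rotation":[0,0,0]},{"delta_pos":[3.6,3,0],"rotation":[0,0,0]},{"delta_pos":[3.6,3,0],"rotation":[0,0,0]},{"delta_pos":[3.6,3,0],"rotation":[0,0,0]},{"delta_pos":[2.4,1.8,0],"rotation":[0,0,0]},{"delta_pos":[1.5,1.2,0],"rotation":[0,0,0]}]'
python3 -m inch '[{"delta_pos":[0.3,0.2,0],"rotation":[0,0,0]},{"delta_pos":[0,0,0],"rotation":[0,0,0]},{"delta_pos":[0,0,0],"rotation":[0,0,0]}]'
python3 -c "
from h import *
go(.672,-.006,-.0065,0.6)
shot('side','side24',(180,120,400,320),3.6)"
```

```text
time_s: 33.6
eef_pos: [0.6699, -0.0069, 0.1054]
eef_rot: [-0.001, 1.0, 0.004, -0.003]
wrist_force: [-0.3, -0.6, 0.5]
opening: 0.468
time_s: 33.9
eef_pos: [0.6711, -0.0058, 0.107]
eef_rot: [-0.001, 1.0, 0.005, -0.002]
wrist_force: [0.0, -0.1, -0.3]
opening: 0.471
t 33.9 pos [ 0.6711 -0.0058  0.107 ] rotvec [-0.0018  0.0049  0.0002] shift_now [ 0.1439  0.0408 11.3457] shift_after [ 0.0888  0.0208 11.3463] open 0.4706136937646995 F [ 0.0144 -0.1457 -0.3173] q [-0.1855  0.4761  1.4141  0.0008  1.2565  1.3744]
```

View pics/side24.png

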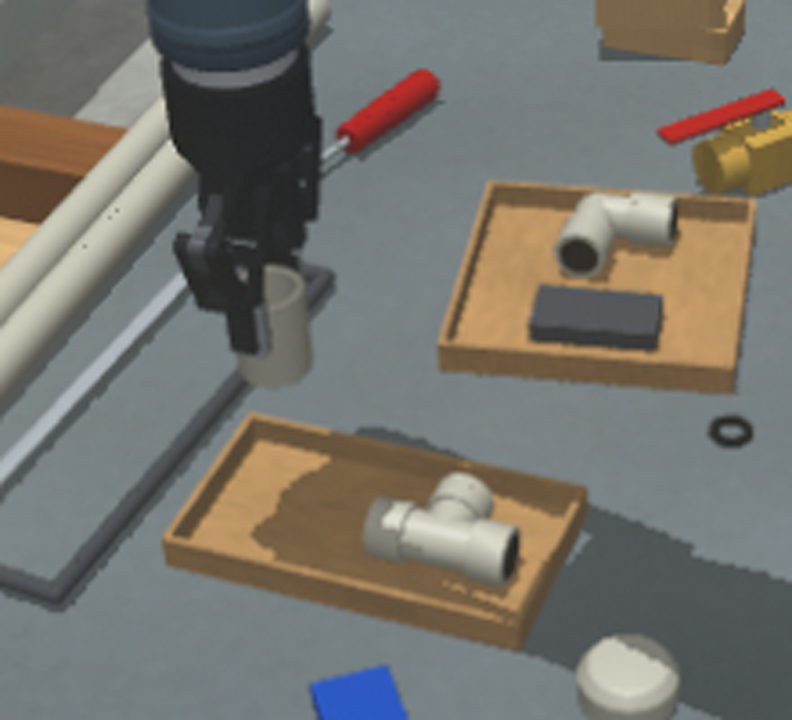

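```bash

python3 -m inch '[{"delta_pos":[0,0,1],"rotation":[0,0,0]},{"delta_pos":[0,0,2.5],"rotation":[0,0,0]},{"delta_pos":[0,0,2.5],"rotation":[0,0,0]},{"delta_pos":[0,0,2],"rotation":[0,0,0]},{"delta_pos":[0,0,1.5],"rotation":[0,0,0]},{"delta_pos":[0,0,1],"rotation":[0,0,0]},{"delta_pos":[0,0,0.4],"rotation":[0,0,0]},{"delta_pos":[0,0,0],"rotation":[0,0,0]},{"delta_pos":[0,0,0],"rotation":[0,0,0]}]'
python3 -c "
from h import *
go(.672,-.006,-.0062,0.6)
shot('side','side25',(200,180,400,320),4)"
```

```text
time_s: 34.85
eef_pos: [0.6732, -0.0068, 0.0003]
eef_rot: [-0.0, 1.0, 0.005, -0.0]
wrist_force: [-0.2, -0.5, -0.5]
opening: 0.47
t 34.85 pos [ 0.6732 -0.0068  0.0003] rotvec [-0.0007  0.0006 -0.0004] shift_now [-0.1156 -0.083   0.6477] shift_after [-0.116  -0.0835  0.6476] open 0.46988726772661804 F [-0.2265 -0.5192 -0.5473] q [-0.1863  0.609   1.456   0.0006  1.0773  1.3741]
```

View pics/side25.png

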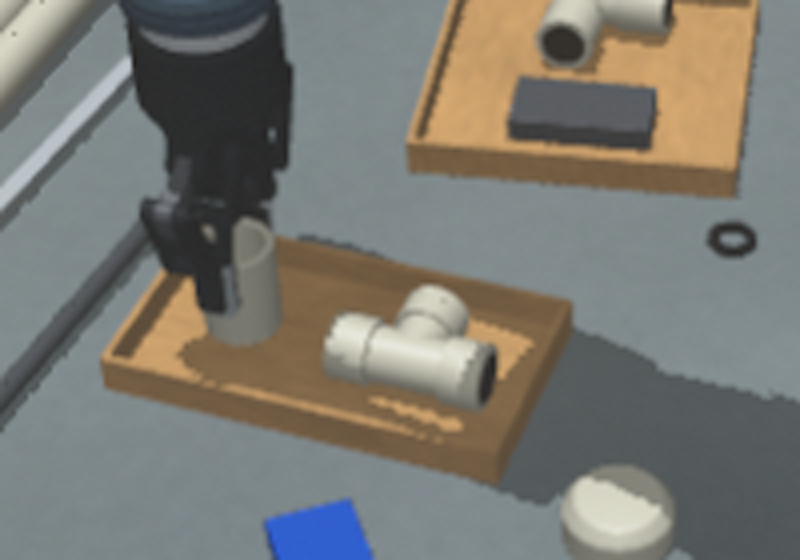

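Upright and about 6 mm above the floor. Last bit down, release, and rise.

```bash

python3 -m inch '[{"delta_pos":[0,0,0.3],"rotation":[0,0,0]},{"delta_pos":[0,0,0.2],"rotation":[0,0,0]},{"delta_pos":[0,0,0.1],"rotation":[0,0,0]},{"delta_pos":[0,0,0],"rotation":[0,0,0]}]'
python3 -m inch '[{"delta_pos":[0,0,0],"rotation":[0,0,0]},{"delta_pos":[0,0,0],"rotation":[0,0,0]},{"delta_pos":[0,0,0],"rotation":[0,0,0]},{"delta_pos":[0,0,0],"rotation":[0,0,0]}]' 5.6
python3 -m inch '[{"delta_pos":[0,0,-0.7],"rotation":[0,0,0]},{"delta_pos":[0,0,-1.5],"rotation":[0,0,0]},{"delta_pos":[0,0,-3],"rotation":[0,0,0]},{"delta_pos":[0,0,-4],"rotation":[0,0,0]},{"delta_pos":[0,0,-4],"rotation":[0,0,0]},{"delta_pos":[0,0,-3],"rotation":[0,0,0]},{"delta_pos":[-1,0,0],"rotation":[0,0,0]},{"delta_pos":[-3,0,0],"rotation":[0,0,0]},{"delta_pos":[-4,0,0],"rotation":[0,0,0]},{"delta_pos":[-4,0,0],"rotation":[0,0,0]}]'
python3 -m inch '[{"delta_pos":[-4,0,0],"rotation":[0,0,0]},{"delta_pos":[-4,0,0],"rotation":[0,0,0]},{"delta_pos":[-4,0,0],"rotation":[0,0,0]},{"delta_pos":[-3,0,0],"rotation":[0,0,0]},{"delta_pos":[-1,0,0],"rotation":[0,0,0]},{"delta_pos":[0,0,0],"rotation":[0,0,0]}]'
python3 -c "
from h import *
shot('side','side26');shot('top','top9')"
```

```text
time_s: 35.3
eef_pos: [0.6725, -0.0068, -0.0061]
eef_rot: [-0.0, 1.0, 0.005, -0.001]
wrist_force: [-1.6, 0.1, 4.6]
opening: 0.466
time_s: 35.7
eef_pos: [0.6722, -0.0067, -0.007]
eef_rot: [-0.001, 1.0, 0.005, -0.001]
wrist_force: [0.4, 0.5, 0.4]
opening: 0.659
time_s: 36.7
eef_pos: [0.551, -0.008, 0.1557]
eef_rot: [-0.0, 1.0, 0.005, -0.001]
wrist_force: [-0.1, -0.6, 0.3]
opening: 0.653
time_s: 37.3
eef_pos: [0.3924, -0.0097, 0.1564]
eef_rot: [-0.0, 1.0, 0.005, -0.0]
wrist_force: [0.5, 0.5, 0.5]
opening: 0.659
```

View pics/side26.png

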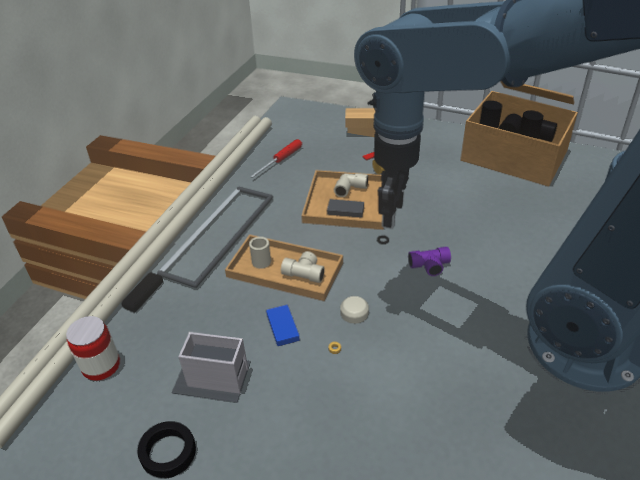

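View pics/top9.png

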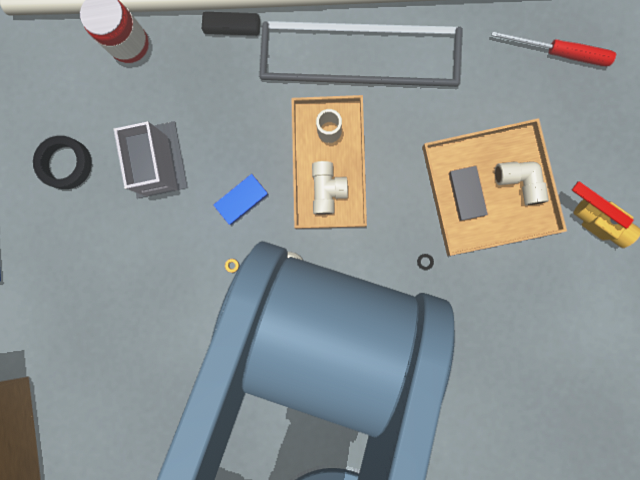

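Both kits are in place. One last check of the blocks in the chute: the top face should be 62 mm up, with its centre 48 mm behind the front.

```bash
python3 -c "
from h import *
c,_=shot('top','top10',(105,110,195,210),6)
s,_=shot('side','side27',(165,320,265,410),6)
F=np.array([.5719,.2806]);t=np.radians(11);u=np.array([np.cos(t),np.sin(t)]);n=np.array([-u[1],u[0]])
for d,w in((s,[165,320]),(c,[105,110])):
  for x in(.006,.09):
    for y in(-.022,.022):
      print(((proj(d,np.r_[F+x*u+y*n,.062])[0]-w)*6).round(0),end=' ')
  print()
"
```

```text
[449. 167.] [408. 289.] [172. 134.] [123. 254.] 
[339. 425.] [178. 460.] [279. 121.] [119. 156.]
```

View pics/top10.png

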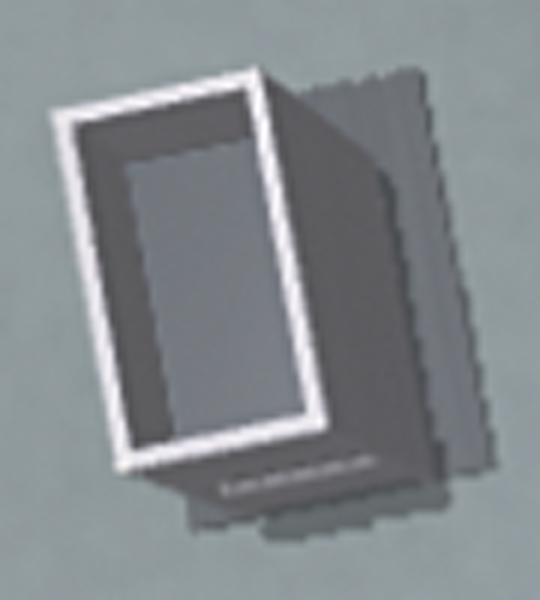

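View pics/side27.png

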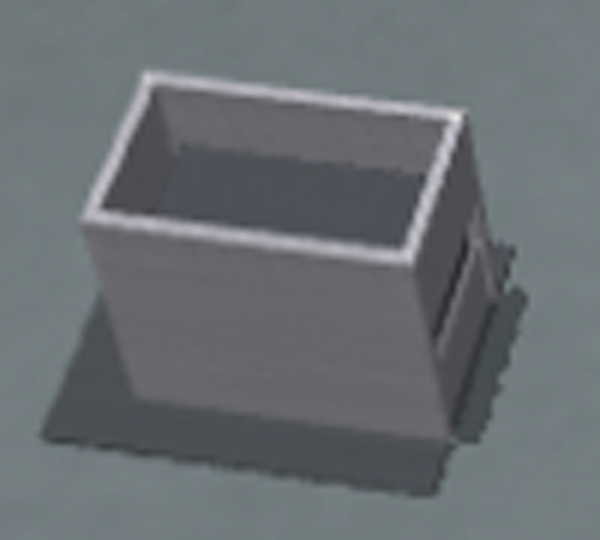

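The block's back corners are seen at (125,163) in the top view and (178,145) in the side view. I predicted (119,156) and (172,134), so they agree within 1–2 camera pixels. Handing in.

```bash
python3 -c "
from bench import hand_in,get_obs
print(get_obs()['time_s'],hand_in())"
```

```text
the job is handed in; nothing more can be done
37.5 None
```

Both kits are made up and the job was handed in at 37.5 s of robot time. The elbow and one dark grey spacer block are in the square tray. The tee, lying flat, and the sleeve, standing upright, are in the long tray.

**Last checks**
- The final side and top pictures show each piece resting on its tray floor and clear of the others. The arm was clear of everything.
- The two remaining blocks dropped flat in the chute, within 1–2 camera pixels of where they should lie.
- I never gripped the round cap, the purple tee or the blue block. In the last top picture the arm hides most of the cap and all of the purple tee, but the side picture shows both in place.

**What disagreed**
- **Fingertips:** they sit about 30 mm short of the reported tool point, which contradicts the description. My first grasp of the elbow closed on empty air above it without moving it. I confirmed the offset from the camera views and allowed for it in every later grasp.
- **Wrist forces:** the readings printed after each move stayed within about 7 N.

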